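Pack vials by weight on a sprung scale and lock the pan

TASK

Take orange-capped vials from the rack and stand them one by one, fully down in the sockets of the blue block on the scale's sprung pan, until the pointer rests in the green band with your hand off; set them down gently so the pointer never enters the red zone. Then slide the orange bolt fully home towards the pan to lock it. Leave the vials you do not need standing in the rack, and do not disturb the grey-capped vial or the other things on the table.

Things in the scene. Friction and masses are not known exactly. Their poses are not given: they have to be found in the camera images.
- pan (a joint): How far (m) the scale's sprung pan (with its blue socket block) has sunk below its top stop; grows downwards; 0.0025 to 0.0095 at the start (empty weight differs). Sinks straight down on springs of 110 N/m: one vial lowers it by 7 to 9 mm; bounces a little, settles within 1 s. Green band: readings 0.020 to 0.031; red zone: above 0.038; bottom stop 0.041.
- pointer (a point): Middle of the pan's black pointer bar, on the far face of the upright white plate, in front of its green band (11 mm tall) and red zone below. In the scale's frame at (0.0775, 0), 75 mm above the table at pan reading 0; sinks with the pan. The socket block's top is 9 mm above it, the socket floors 5 mm below it. x, y, z axes as the scale's.
- bolt (a joint): How far (m) the orange-gripped locking bolt has been slid, 0 to 0.024 (fully home at its stop), towards the pan along the scale's +y. Stiff: about 2 N friction, stays where it is left. Starts at 0 to 0.005.
- bolt_grip (a point): Centre of the top of the bolt's orange upright grip, 94 mm above the table; moves with the bolt. The grip is 14 mm along scale x, 16 mm along scale y (the slide direction) and 36 mm tall below this point; under it a steel block 30 x 16 mm. It can be pinched across x or pushed; its upper 30 mm are free all round (guide posts end at 62 mm).
- scale: White scale base, fixed, 90 x 310 x 20 mm; origin on the table under the pan's middle. The sockets lie in line along its y axis; the bolt is at its -y end (its grip at x = 0, y = -0.164 plus its slide), the pointer plate (70 mm wide, 102 mm tall) at x = 0.072.
- pan_mid (a point): Middle of the pan (scale x = 0, y = 0) at socket floor height. On the pan lies a blue block, 60 x 228 x 18 mm, with 4 empty round sockets 38 mm wide, 14 mm deep (a vial has 1 mm of play all round; 1 mm bevel) at x = 0, y = -0.075, -0.025, 0.025, 0.075, all shifted alike along y by up to 12 mm either way: not reported, find it by feel or sight. It slips only if pushed along y with over 8 N.
- rack: Grey vial rack, fixed, 64 x 256 x 24 mm, origin under its centre. Five round holes, 40 mm wide and 18 mm deep (floor 6 mm above the table), along its y axis at -0.10, -0.05, 0, 0.05, 0.10.
- grey_vial: The odd vial out in the rack: brown glass, grey cap, same size as the others. Not part of the job; leave it in its place.
- cards: Stack of white cards, 100 x 150 x 26 mm, loose, bystander; origin under its centre.
- mouse: Black computer mouse, 100 x 58 x 30 mm, loose, bystander; origin under its centre.
- pen: Blue pen, 140 x 10 x 10 mm, loose, bystander; origin under its centre.
- gel: Hand gel bottle, 60 mm wide, 150 mm tall, loose, bystander; origin under its centre.
- syringe: Capped syringe lying in the steel tray, loose, bystander, about 145 mm long.
- vial0: Clear glass vial with orange cap and white label: 36 mm wide straight wall up to 56 mm, 78 mm tall with the 26 mm wide cap, about 75 to 105 g (differs from vial to vial, cannot be seen). Origin at the centre of its underside, z up. Stands in a rack hole; gripped across the rack's x by the wall 32 to 52 mm up, fingertips stay clear of rack and pan.
- vial1: Clear glass vial with orange cap and white label: 36 mm wide straight wall up to 56 mm, 78 mm tall with the 26 mm wide cap, about 75 to 105 g (differs from vial to vial, cannot be seen). Origin at the centre of its underside, z up. Stands in a rack hole; gripped across the rack's x by the wall 32 to 52 mm up, fingertips stay clear of rack and pan.
- vial2: Clear glass vial with orange cap and white label: 36 mm wide straight wall up to 56 mm, 78 mm tall with the 26 mm wide cap, about 75 to 105 g (differs from vial to vial, cannot be seen). Origin at the centre of its underside, z up. Stands in a rack hole; gripped across the rack's x by the wall 32 to 52 mm up, fingertips stay clear of rack and pan.
- vial3: Clear glass vial with orange cap and white label: 36 mm wide straight wall up to 56 mm, 78 mm tall with the 26 mm wide cap, about 75 to 105 g (differs from vial to vial, cannot be seen). Origin at the centre of its underside, z up. Stands in a rack hole; gripped across the rack's x by the wall 32 to 52 mm up, fingertips stay clear of rack and pan.

How it is judged:
By the outcome, as a careful person would: the job done as asked, in the order asked, and still so for the second after the job is handed in, with the robot touching nothing.
It also fails if it takes over 72 s, if anything falls off the work surface, if the arm or the gripper's body presses on something with over 40 N, if the wrist force passes 120 N, or if a joint passes its speed limit or range.

ROBOT

A 7-joint arm with a two-finger parallel gripper is mounted at the origin on the work surface. World frame = base frame: x ahead of the robot, y to its left, z up, the work surface at z = 0. Lengths are in m, angles in rad, forces in N, time in s.
With the tool pointing down it reaches from about 0.4 to 0.85 m from the base axis. Payload 10.4 kg.
Tool frame: the origin (TCP) lies on the front face of the gripper's body, between the roots of the fingers; the fingertips stand 73 mm ahead of it and the grasp point (between the pads) lies 54 mm ahead of it (robot.nose_length is the z of the fingertips in the tool frame, in m); z points along the fingers, y is the direction in which the jaws open and shut (so a half turn about z gives the same grasp; the last joint's range is limited). The gripper opens to 85 mm and grips with 20 to 120 N. Pads are 22 mm wide; open, the fingers measure 114 mm over their backs; the gripper's body (76 mm by 85 mm) begins 54 mm behind the grasp point. The pads swing forward as they close: fully open they stand 13 mm farther back than shut.
Start: joints at [1.256, 0.332, -0.065, 1.46, 0.022, 1.35, -0.088], TCP at [0.18, -0.599, 0.304] pointing down, gripper open.
Joint ranges: [-2.6, 2.6], [-0.5, 2.12], [-1.47, 1.34], [0.16, 2.42], [-1.27, 4.41], [0.06, 2.06], [-2.6, 2.6]. Speed limits (rad/s): [2.22, 2.22, 2.79, 2.79, 3.14, 3.14, 3.14].

INTERFACE

Orientations are given as [roll, pitch, yaw] about the fixed x, y, z axes, in that order (R = Rz(yaw) Ry(pitch) Rx(roll)).
In Python, from station import robot gives the robot as it stands.
- The arm moves only by the shell command python3 -m creep 'ROWS' [OPENING] [FORCE]. ROWS is JSON, a list of rows, each an object of numbers: "dx", "dy", "dz": the shift along the tool's x, y, z in mm; "wx", "wy", "wz": the turn, a rotation vector about the tool's x, y, z in rad. A call has 1 to 8 rows; each row is the pose to reach, as a shift and turn from the pose commanded when the call began, along the tool's axes at that moment; what a row does not reach only later rows make up. A row lasts 1/10 s, in which the tool goes at most 50 mm and 8.59 degrees, less where a joint would pass 70% of its speed; a pose out of reach is approached as far as the arm can. A call with a gripper value outside its range is refused whole. OPENING is the opening in per cent of the stroke, from 0 (shut) to 100 (fully open), set as the call begins (- or left out, the last holds). The fingers move at their own pace and stop on an object; FORCE is the grip in N (left out, the last holds). Time passes only in rows, so rows that repeat a pose let the fingers close. It gives the time, the measured TCP pose, the force and the opening at its end, in the units of the state.
- robot.get_obs(): the state, without advancing time (a new reading comes with each control period).
- robot.camera(name): name is "side" or "top"; returns a dict with "pixels" (384x512x3 uint8, blue, green, red), "mtx" (3x3 intrinsics, pixels), "rvec" (rotation vector, rad) and "tvec" (3), from world to camera coordinates, as OpenCV has them. Camera axes: x right, y down, z forward; pixel columns grow to the right and rows downward; lengths in m; the calibration is good to about 2 mm. A picture is of the moment at which its call begins. There is no depth.
- robot.job_done(): hands the job in, once; it reports no verdict.
Trained networks look in a picture, given as the dict that the camera call returned (one of the last four; its "shot" number tells which), for a name from the list of things; names that differ only in an ending like _2 or _b are one class to them, and where a whole thing is asked for, a point or a joint stands for the part that bears it (a point fixed in the world has none). Each returns a list of dicts, best first, with "p" (0 to 1); they miss things now and then, are a little off and sometimes report something else, mostly with a low value. They report only what shows in the picture. A call takes as long as a camera call.
- robot.recognise(name, picture): "point" ([column, row] in pixels, amid what is visible of it).
The state is a dict: "time_s": time; "q": joint angles; "qd": joint speeds; "effort": joint torques, N m; "ee_pos": TCP position; "tool_rot": TCP orientation; "force": force on the tool from outside, world axes, zero at the start; "torque": the same for the moment, N m; "finger_gap": opening from 0.0 (shut) to 1.0 (fully open).
Only numpy, scipy, OpenCV 4.12 (cv2) and the standard library are available. Lean on these libraries where they do the work, as an engineer would, in place of code of your own. Each camera call takes 0.05 s, during which the arm holds its last target.

## Working session

There is one attempt and no reset: what is moved stays moved. The work goes in short steps, Python scripts to look and compute and a shell command to move; the robot and the scene stay as the last step left them, time stands still between calls to the robot, and variables do not carry over. Pictures are saved under pics/ and viewed, and the job is handed in when it is done.

```bash
ls; mkdir -p pics; python3 - <<'E'
from station import robot
import cv2,numpy as np
o=robot.get_obs(); print(o)
for n in ("top","side"):
    p=robot.camera(n); cv2.imwrite(f"pics/{n}0.png",p["pixels"]); print(n,p["mtx"].tolist(),p["rvec"],p["tvec"],p["shot"])
    for k in ("vial0","grey_vial","rack","scale","pan_mid","pointer","bolt_grip"):
        print(k,[(np.round(d["point"],1).tolist(),round(d["p"],2)) for d in robot.recognise(k,p)][:6])
E
```

```text
pics
{'time_s': 0.0, 'q': array([ 1.25640114,  0.33290229, -0.06471415,  1.46094375,  0.02160661,
        1.34984823, -0.08848818]), 'qd': array([-0.00094051,  0.00019745,  0.00019009, -0.00073465, -0.00027881,
        0.00120372, -0.00100292]), 'effort': array([ 4.78010702e-05, -6.25439072e+01,  4.91274206e-02, -3.91605949e+01,
        1.62337522e-02,  9.84307408e-03, -3.76037906e-05]), 'ee_pos': array([ 0.17972731, -0.59833117,  0.30309572]), 'tool_rot': array([-3.14018837e+00,  6.43786313e-05,  2.91842917e-01]), 'force': array([ 0.6358769 , -0.12169995,  0.40190994]), 'torque': array([ 0.01344739, -0.0063765 ,  0.06351318]), 'finger_gap': 1.003631997005128}
top [[488.730086198011, 0.0, 264.06181471452555], [0.0, 488.730086198011, 199.1564973486289], [0.0, 0.0, 1.0]] [ 2.18776123 -2.12753524  0.16543328] [0.0536272  0.56291723 1.54389403] 1
vial0 [([239.2, 224.9], 0.47)]
grey_vial [([207.5, 227.6], 0.66)]
rack [([227.5, 226.1], 0.93)]
scale [([359.4, 199.3], 0.85)]
pan_mid [([355.0, 198.4], 0.94)]
pointer [([353.1, 201.7], 0.58)]
bolt_grip []
side [[347.32709248674854, 0.0, 250.13952453233756], [0.0, 347.32709248674854, 192.0031256120703], [0.0, 0.0, 1.0]] [ 1.02628002 -2.43840005  1.050123  ] [0.44741492 0.29502662 0.97636643] 2
vial0 [([220.6, 255.2], 0.74), ([245.2, 232.9], 0.64), ([255.1, 226.2], 0.48), ([264.6, 215.6], 0.47)]
grey_vial [([231.3, 244.9], 0.65), ([333.1, 141.7], 0.43)]
rack [([302.0, 159.8], 0.73), ([264.8, 190.5], 0.7), ([241.8, 251.3], 0.6)]
scale [([302.4, 161.8], 0.83)]
pan_mid [([301.0, 157.4], 0.6)]
pointer [([302.1, 157.2], 0.95)]
bolt_grip [([334.6, 147.4], 0.53)]
```

View pics/top0.png

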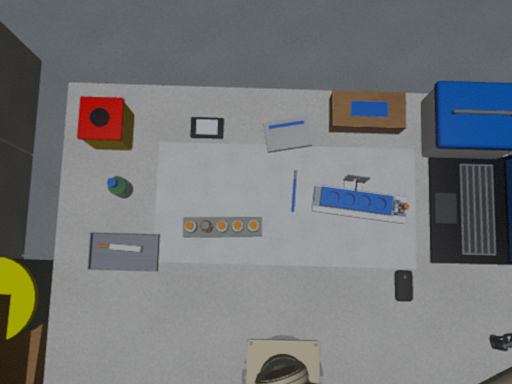

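View pics/side0.png

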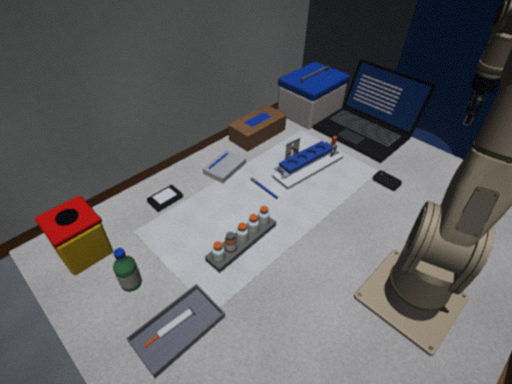

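```bash
python3 - <<'E'
import cv2
t=cv2.imread("pics/top0.png"); s=cv2.imread("pics/side0.png")
cv2.imwrite("pics/top0z.png",cv2.resize(t[120:290,180:430],None,fx=3,fy=3,interpolation=cv2.INTER_CUBIC))
cv2.imwrite("pics/side0z.png",cv2.resize(s[110:280,190:390],None,fx=3.5,fy=3.5,interpolation=cv2.INTER_CUBIC))
E
```

```text
(no output)
```

View pics/top0z.png

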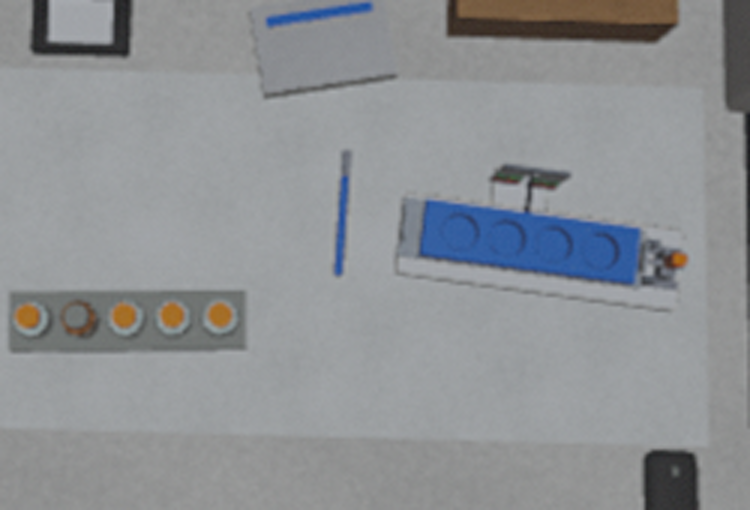

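View pics/side0z.png

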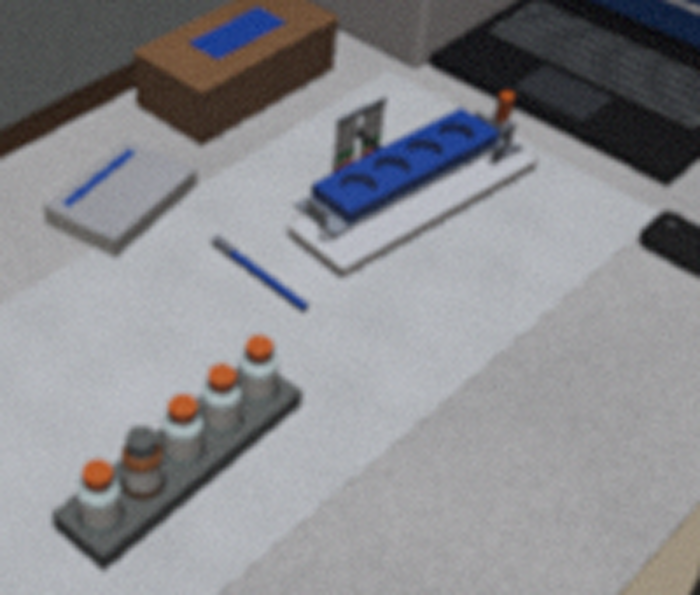

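```bash
cat > h.py <<'E'
from station import robot
import cv2,numpy as np
from scipy.spatial.transform import Rotation as Rn
def avg(n,k=8):
    ps=[robot.camera(n) for _ in range(k)]
    return np.mean([p["pixels"].astype(np.float32) for p in ps],0),ps[-1]
def save(fn,im,r0,r1,c0,c1,f):
    cv2.imwrite(fn,cv2.resize(np.clip(im[r0:r1,c0:c1],0,255).astype(np.uint8),None,fx=f,fy=f,interpolation=cv2.INTER_CUBIC))
def cam(p):
    R=cv2.Rodrigues(np.array(p["rvec"]))[0]; return R,np.array(p["tvec"]),np.array(p["mtx"])
def unproj(p,uv,z):
    R,t,K=cam(p); C=-R.T@t; d=R.T@np.linalg.inv(K)@np.array([uv[0],uv[1],1.]); return C+d*(z-C[2])/d[2]
def proj(p,X):
    return cv2.projectPoints(np.atleast_2d(np.array(X,float)),np.array(p["rvec"]),np.array(p["tvec"]),np.array(p["mtx"]),None)[0][:,0]
E
python3 - <<'E'
from h import *
import pickle
for n in ("top","side"):
    im,p=avg(n); pickle.dump((im,{k:np.array(p[k]) for k in("mtx","rvec","tvec")}),open(f"{n}0.pkl","wb"))
    R,t,K=cam(p); print(n,"C",-R.T@t)
    hsv=cv2.cvtColor(np.clip(im,0,255).astype(np.uint8),cv2.COLOR_BGR2HSV)
    m=((hsv[...,0]<16)&(hsv[...,1]>140)&(hsv[...,2]>90)).astype(np.uint8)
    N,L,S,Cc=cv2.connectedComponentsWithStats(m)
    for i in range(1,N):
        if 8<S[i,4]<300: print(S[i,4],Cc[i].round(2),unproj(p,Cc[i],.084).round(4),unproj(p,Cc[i],.094).round(4))
    if n=="top": save("pics/top1.png",im,165,230,305,420,6.5)
    else: save("pics/side1.png",im,125,190,265,355,8)
print(robot.get_obs()["time_s"])
E
```

```text
top C [0.34484476 0.09168718 1.60500343]
9 [405.44 206.67] [ 0.544  -0.3762  0.084 ] [ 0.5427 -0.3731  0.094 ]
18 [102.72 245.28] [0.3969 0.5635 0.084 ] [0.3965 0.5604 0.094 ]
side C [-0.03661223  0.67843579  0.88255122]
12 [334.5 137. ] [ 0.5453 -0.3836  0.084 ] [ 0.538  -0.3703  0.094 ]
35 [263.54 209.09] [0.4675 0.109  0.084 ] [0.4611 0.1161 0.094 ]
37 [252.95 217.43] [0.4656 0.1582 0.084 ] [0.4593 0.1647 0.094 ]
40 [241.8  226.08] [0.4642 0.2072 0.084 ] [0.4579 0.2131 0.094 ]
20 [230.   241.85] [0.4446 0.2731 0.084 ] [0.4385 0.2782 0.094 ]
48 [217.38 245.27] [0.4606 0.3073 0.084 ] [0.4543 0.312  0.094 ]
42 [150.83 340.19] [0.3604 0.5943 0.084 ] [0.3555 0.5954 0.094 ]
1.6
```

View pics/top1.png

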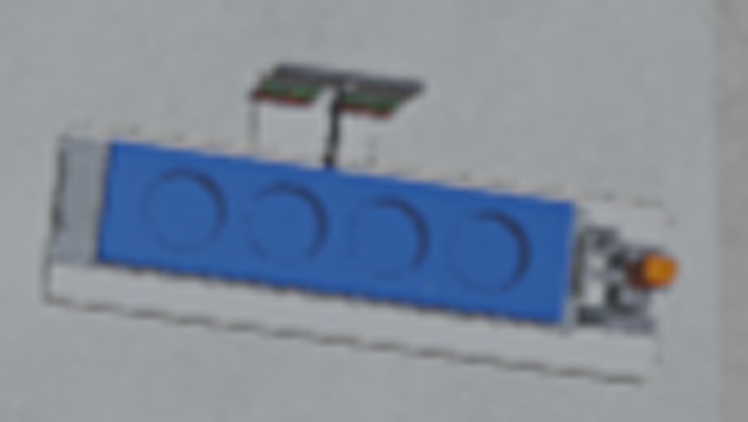

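View pics/side1.png

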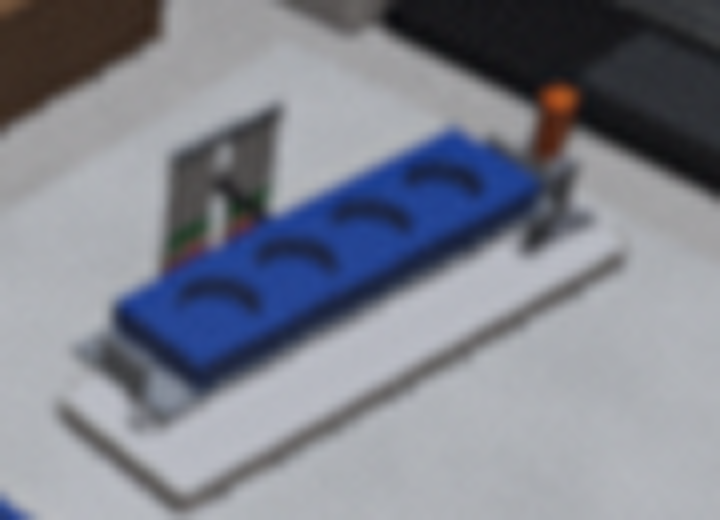

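```bash
cat > fit.py <<'E'
from h import *
from scipy.optimize import least_squares, minimize
def sat(im):
    im=cv2.GaussianBlur(im.astype(np.float32),(0,0),0.6)
    b,g,r=im[...,0],im[...,1],im[...,2]
    return np.clip((b-r)/np.maximum(b,1)/0.6,0,1)
def box(x,y,yaw,ztop,hx=.03,hy=.114,h=.018):
    c,s=np.cos(yaw),np.sin(yaw)
    return np.array([[x+c*a*hx-s*b*hy,y+s*a*hx+c*b*hy,ztop-d*h] for a in(-1,1) for b in(-1,1) for d in(0,1)])
def render(p,X,win,ss=8):
    r0,r1,c0,c1=win; uv=proj(p,X)
    q=(uv+0.5-np.array([c0,r0]))*ss-0.5
    hull=cv2.convexHull(q.astype(np.float32))[:,0]
    m=np.zeros(((r1-r0)*ss,(c1-c0)*ss),np.float32)
    cv2.fillConvexPoly(m,np.round(hull*16).astype(np.int32),1.0,shift=4)
    m=cv2.resize(m,(c1-c0,r1-r0),interpolation=cv2.INTER_AREA)
    return cv2.GaussianBlur(m,(0,0),0.9)
W={"top":(170,230,308,400),"side":(130,190,270,345)}
def fitblock(ims,x0,free=None,off=None):
    A={n:sat(ims[n][0])[W[n][0]:W[n][1],W[n][2]:W[n][3]] for n in ims}
    def cost(v):
        return sum(((render(ims[n][1],box(*v),W[n])-A[n])**2).sum() for n in ims)
    best=None
    r=minimize(cost,x0,method="Nelder-Mead",options=dict(initial_simplex=[x0]+[np.array(x0)+d for d in np.diag([.006,.006,.03,.008])],xatol=1e-5,fatol=1e-3,maxiter=600))
    return r.x,r.fun
E
cat > r.py <<'E'
from fit import *
import pickle
ims={n:pickle.load(open(n+"0.pkl","rb")) for n in("top","side")}
p=ims["top"][1]
c=unproj(p,(357,201),.08); print(c)
v,f=fitblock(ims,[c[0],c[1],-0.13,.078]); print("both",v.round(4),f)
for n in ims:
    im,p=ims[n]; r0,r1,c0,c1=W[n]
    o=np.clip(im[r0:r1,c0:c1],0,255).astype(np.uint8); k=7; o=cv2.resize(o,None,fx=k,fy=k,interpolation=cv2.INTER_CUBIC)
    def dr(X,col,closed=True):
        q=((proj(p,X)+.5-[c0,r0])*k*16).astype(np.int32); cv2.polylines(o,[q],closed,col,1,shift=4)
    B=box(*v); dr(B[[0,2,6,4]],(0,255,255))
    cy,sy=np.cos(v[2]),np.sin(v[2])
    for s in(-.075,-.025,.025,.075):
        a=np.linspace(0,6.3,40); dr(np.array([[v[0]-sy*s+.019*np.cos(t),v[1]+cy*s+.019*np.sin(t),v[3]] for t in a]),(0,0,255))
    cv2.imwrite(f"pics/fit_{n}.png",o)
E
python3 r.py
```

```text
[ 0.55809443 -0.22380467  0.08      ]
both [ 0.5625 -0.2248 -0.1078  0.0726] 53.72140884399414
```

View pics/fit_top.png

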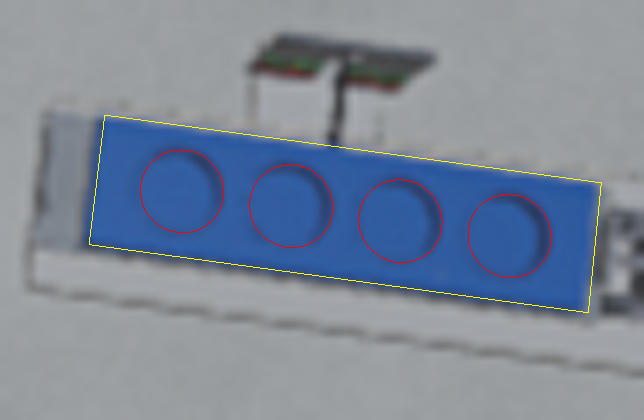

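View pics/fit_side.png

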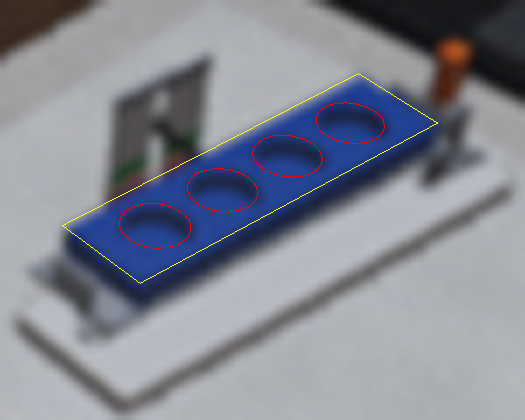

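```bash
cat > r2.py <<'E'
from fit import *
import pickle
ims={n:pickle.load(open(n+"0.pkl","rb")) for n in("top","side")}
for n in ims:
    A=sat(ims[n][0])[W[n][0]:W[n][1],W[n][2]:W[n][3]]
    print(n,"sat pct",np.percentile(A,[5,25,50,75,95]).round(2))
    for z in (.074,.080):
        def cost(u): 
            return ((render(ims[n][1],box(u[0],u[1],u[2],z),W[n])-A)**2).sum()
        x0=np.array([.5625,-.2248,-.1078])
        r=minimize(cost,x0,method="Nelder-Mead",options=dict(initial_simplex=[x0]+[x0+d for d in np.diag([.006,.006,.03])],xatol=1e-5,fatol=1e-3))
        print(n,z,r.x.round(4),r.fun)
    im,p=ims[n]
    hsv=cv2.cvtColor(np.clip(im,0,255).astype(np.uint8),cv2.COLOR_BGR2HSV)
    m=((hsv[...,0]<20)&(hsv[...,1]>110)&(hsv[...,2]>80)).astype(np.uint8)
    N,L,S,Cc=cv2.connectedComponentsWithStats(m)
    for i in range(1,N):
        if 5<S[i,4]<300:
            w=(im[...,2]-im[...,0]).clip(0)*cv2.dilate((L==i).astype(np.uint8),np.ones((3,3)))
            ys,xs=np.mgrid[:384,:512]; c=np.array([(w*xs).sum(),(w*ys).sum()])/w.sum()
            print(S[i,4],c.round(2),unproj(p,c,.084).round(4),unproj(p,c,.094).round(4),unproj(p,c,.078).round(4))
E
python3 r2.py
```

```text
top sat pct [0.05 0.06 0.06 0.56 1.  ]
top 0.074 [ 0.5626 -0.2241 -0.1077] 24.66002082824707
top 0.08 [ 0.5617 -0.223  -0.1081] 24.005781173706055
20 [405.81 206.15] [ 0.5456 -0.3773  0.084 ] [ 0.5443 -0.3743  0.094 ] [ 0.5464 -0.3792  0.078 ]
43 [220.81 224.65] [0.4708 0.2025 0.084 ] [0.47   0.2018 0.094 ] [0.4713 0.2029 0.078 ]
44 [236.9  224.52] [0.4726 0.1525 0.084 ] [0.4718 0.1521 0.094 ] [0.4731 0.1527 0.078 ]
44 [252.88 224.46] [0.4742 0.1027 0.084 ] [0.4734 0.1026 0.094 ] [0.4747 0.1027 0.078 ]
45 [188.63 224.92] [0.4671 0.3024 0.084 ] [0.4663 0.301  0.094 ] [0.4676 0.3032 0.078 ]
15 [207.14 228.04] [0.4591 0.2445 0.084 ] [0.4583 0.2435 0.094 ] [0.4595 0.2451 0.078 ]
25 [102.87 245.37] [0.3966 0.563  0.084 ] [0.3962 0.5599 0.094 ] [0.3968 0.5649 0.078 ]
side sat pct [0.   0.06 0.07 0.13 1.  ]
side 0.074 [ 0.5601 -0.2263 -0.1098] 24.458589553833008
side 0.08 [ 0.5559 -0.2192 -0.1044] 25.309505462646484
20 [334.23 138.58] [ 0.5396 -0.3737  0.084 ] [ 0.5324 -0.3606  0.094 ] [ 0.5439 -0.3816  0.078 ]
40 [263.65 208.64] [0.4686 0.1073 0.084 ] [0.4622 0.1145 0.094 ] [0.4723 0.103  0.078 ]
45 [253.03 217.01] [0.4667 0.1568 0.084 ] [0.4604 0.1633 0.094 ] [0.4705 0.1529 0.078 ]
50 [241.77 225.79] [0.4651 0.2065 0.084 ] [0.4588 0.2124 0.094 ] [0.4688 0.2029 0.078 ]
36 [230.37 241.51] [0.4447 0.2715 0.084 ] [0.4387 0.2766 0.094 ] [0.4483 0.2684 0.078 ]
56 [217.4  244.81] [0.4618 0.3062 0.084 ] [0.4555 0.3108 0.094 ] [0.4655 0.3034 0.078 ]
51 [150.81 340.2 ] [0.3604 0.5944 0.084 ] [0.3555 0.5954 0.094 ] [0.3634 0.5937 0.078 ]
60 [502.72 375.32] [-0.2344  0.0945  0.084 ] [-0.2319  0.1018  0.094 ] [-0.2359  0.0901  0.078 ]
```

```bash
cat > plan.py <<'E'
from h import *
import sys
def plan(x,y,z,yaw):
    o=robot.get_obs(); 
    R=Rn.from_euler("xyz",o["tool_rot"]); T=Rn.from_euler("xyz",[np.pi,0,yaw])
    d=R.inv().apply(np.array([x,y,z])-o["ee_pos"])*1000
    w=(R.inv()*T).as_rotvec()
    print("t",round(o["time_s"],2),"pos",o["ee_pos"].round(4),"rot",o["tool_rot"].round(4),"F",o["force"].round(2),"gap",round(o["finger_gap"],3))
    print("dxyz mm",d.round(1),"w",w.round(4))
if __name__=="__main__": plan(*map(float,sys.argv[1:5]))
E
python3 plan.py .46 -.25 .25 1.1; python3 plan.py .4732 .1031 .22 1.606
```

```text
t 1.6 pos [ 0.1798 -0.5986  0.3039] rot [ 3.1415 -0.      0.2918] F [-0.34  0.39  0.37] gap 1.002
dxyz mm [ 368.6 -253.3   53.9] w [ 1.000e-04  0.000e+00 -8.082e-01]
t 1.6 pos [ 0.1798 -0.5986  0.3039] rot [ 3.1415 -0.      0.2918] F [-0.34  0.39  0.37] gap 1.002
dxyz mm [ 482.8 -587.6   83.9] w [ 1.0000e-04  0.0000e+00 -1.3142e+00]
```

```bash
python3 -m creep '[{"dx":40,"dy":-20,"dz":0,"wz":-0.1},{"dx":85,"dy":-45,"dz":0,"wz":-0.2},{"dx":130,"dy":-70,"dz":0,"wz":-0.3},{"dx":175,"dy":-95,"dz":0,"wz":-0.4},{"dx":220,"dy":-125,"dz":0,"wz":-0.5},{"dx":260,"dy":-155,"dz":0,"wz":-0.6},{"dx":300,"dy":-185,"dz":0,"wz":-0.7},{"dx":340,"dy":-215,"dz":0,"wz":-0.8}]' 75
python3 plan.py .4732 .1031 .22 1.606
```

```text
t 1.6 pos [ 0.1798 -0.5986  0.3039] rot [ 3.1415 -0.      0.2918] F [-0.34  0.39  0.37] gap 1.002
dxyz mm [ 482.8 -587.6   83.9] w [ 1.0000e-04  0.0000e+00 -1.3142e+00]invalid input at $[0]: expected keys dx, dy, dz, wx, wy, wz
```

All six keys are needed per row.

```bash
python3 -m creep '[{"dx":40,"dy":-20,"dz":0,"wx":0,"wy":0,"wz":-0.1},{"dx":85,"dy":-45,"dz":0,"wx":0,"wy":0,"wz":-0.2},{"dx":130,"dy":-70,"dz":0,"wx":0,"wy":0,"wz":-0.3},{"dx":175,"dy":-95,"dz":0,"wx":0,"wy":0,"wz":-0.4},{"dx":220,"dy":-125,"dz":0,"wx":0,"wy":0,"wz":-0.5},{"dx":260,"dy":-155,"dz":0,"wx":0,"wy":0,"wz":-0.6},{"dx":300,"dy":-185,"dz":0,"wx":0,"wy":0,"wz":-0.7},{"dx":340,"dy":-215,"dz":0,"wx":0,"wy":0,"wz":-0.8}]' 75
python3 plan.py .4732 .1031 .22 1.606
```

```text
time_s: 2.4
ee_pos: [0.4394, -0.3, 0.3042]
tool_rot: [3.141, 0.0, 1.096]
force: [0.6, -0.9, -0.1]
finger_gap: 0.756
t 2.4 pos [ 0.4394 -0.3     0.3042] rot [3.1408e+00 4.0000e-04 1.0958e+00] F [ 0.63 -0.87 -0.08] gap 0.756
dxyz mm [ 373.9 -154.4   84. ] w [ 0.0007  0.0006 -0.5102]
```

```bash
python3 -m creep '[{"dx":44,"dy":-18,"dz":5,"wx":0,"wy":0,"wz":-0.06},{"dx":88,"dy":-36,"dz":10,"wx":0,"wy":0,"wz":-0.12},{"dx":132,"dy":-54,"dz":15,"wx":0,"wy":0,"wz":-0.18},{"dx":176,"dy":-72,"dz":20,"wx":0,"wy":0,"wz":-0.25},{"dx":220,"dy":-91,"dz":25,"wx":0,"wy":0,"wz":-0.31},{"dx":264,"dy":-109,"dz":30,"wx":0,"wy":0,"wz":-0.38},{"dx":308,"dy":-127,"dz":35,"wx":0,"wy":0,"wz":-0.44},{"dx":350,"dy":-145,"dz":40,"wx":0,"wy":0,"wz":-0.51}]' 75
python3 plan.py .4732 .1031 .22 1.606
```

```text
time_s: 3.2
ee_pos: [0.4711, 0.0777, 0.2641]
tool_rot: [3.14, 0.0, 1.604]
force: [1.2, -0.2, 0.2]
finger_gap: 0.747
t 3.2 pos [0.4711 0.0777 0.2641] rot [3.1404e+00 5.0000e-04 1.6043e+00] F [ 1.16 -0.17  0.16] gap 0.747
dxyz mm [25.3  2.9 44.1] w [ 0.0012  0.0005 -0.0017]
```

```bash
python3 -m creep '[{"dx":25,"dy":3,"dz":30,"wx":0.001,"wy":0,"wz":-0.002},{"dx":25,"dy":3,"dz":44,"wx":0.001,"wy":0,"wz":-0.002},{"dx":25,"dy":3,"dz":44,"wx":0.001,"wy":0,"wz":-0.002}]' 75
python3 - <<'E'
from h import *
from plan import plan
plan(.4732,.1031,.102,1.606)
im,p=avg("side",4); save("pics/s3.png",im,130,270,190,320,5)
im,p=avg("top",4); save("pics/t3.png",im,170,260,180,310,5)
E
```

```text
time_s: 3.5
ee_pos: [0.4724, 0.1007, 0.2181]
tool_rot: [-3.137, 0.0, 1.605]
force: [0.7, -0.6, -0.0]
finger_gap: 0.748
t 3.5 pos [0.4724 0.1007 0.2181] rot [-3.1371e+00  2.0000e-04  1.6050e+00] F [ 0.69 -0.59 -0.02] gap 0.748
dxyz mm [  2.4   1.4 116.1] w [-0.0045  0.0002 -0.001 ]
```

View pics/s3.png

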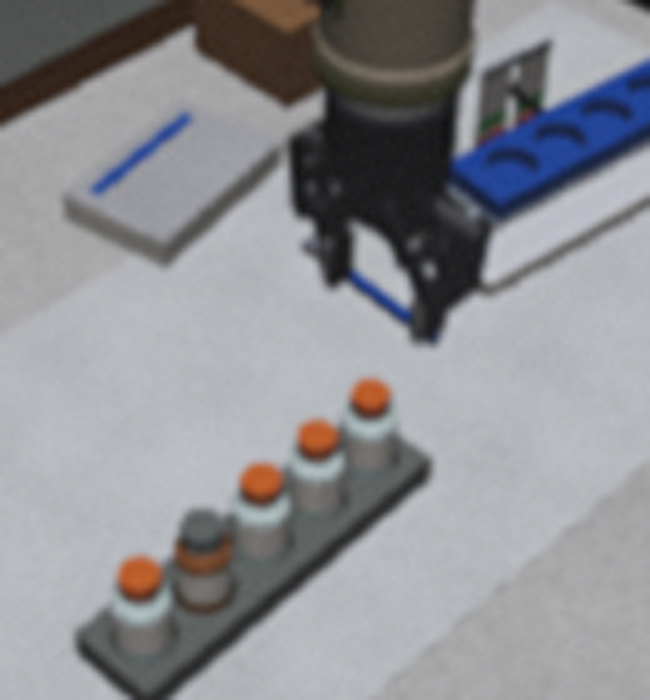

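View pics/t3.png

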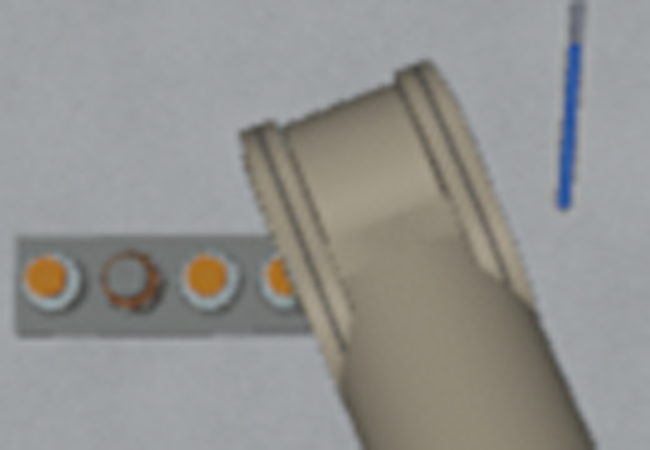

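```bash
python3 - <<'E'
from h import *
import pickle
from plan import plan
plan(.4732,.1031,.102,1.606)
o=robot.get_obs(); p=pickle.load(open("side0.pkl","rb"))[1]
for z in (.145,.155): print(proj(p,[[o["ee_pos"][0]-.035,o["ee_pos"][1],z],[o["ee_pos"][0]+.035,o["ee_pos"][1],z]]).round(1))
E
```

```text
t 3.9 pos [0.4737 0.1003 0.2205] rot [3.1414e+00 4.0000e-04 1.6027e+00] F [-0.24  0.5  -0.36] gap 0.75
dxyz mm [  2.9  -0.5 118.5] w [ 0.0001  0.0004 -0.0033]
[[273.2 198.7]
 [256.6 187.3]]
[[273.3 196.3]
 [256.7 184.9]]
```

```bash
python3 -m creep '[{"dx":3,"dy":0,"dz":40,"wx":0,"wy":0,"wz":0},{"dx":3,"dy":0,"dz":80,"wx":0,"wy":0,"wz":-0.003},{"dx":3,"dy":0,"dz":108,"wx":0,"wy":0,"wz":-0.003},{"dx":3,"dy":0,"dz":119,"wx":0,"wy":0,"wz":-0.003},{"dx":3,"dy":0,"dz":119,"wx":0,"wy":0,"wz":-0.003}]' 75
python3 - <<'E'
from h import *
from plan import plan
plan(.4732,.1031,.102,1.606)
im,p=avg("side",4); save("pics/s4.png",im,160,250,210,310,6)
plan(.4732,.1031,.102,1.606)
E
```

```text
time_s: 4.4
ee_pos: [0.4728, 0.1036, 0.1003]
tool_rot: [-3.139, -0.0, 1.607]
force: [0.6, 0.1, -0.0]
finger_gap: 0.751
t 4.4 pos [0.4728 0.1036 0.1003] rot [-3.1387e+00 -1.0000e-04  1.6067e+00] F [ 0.63  0.11 -0.  ] gap 0.751
dxyz mm [-0.6  0.4 -1.7] w [-0.0029 -0.0001  0.0007]
t 4.6 pos [0.4742 0.104  0.1025] rot [3.1400e+00 1.0000e-04 1.6066e+00] F [ 0.57 -0.    0.02] gap 0.75
dxyz mm [-0.8 -1.   0.5] w [0.0016 0.0001 0.0006]
```

View pics/s4.png

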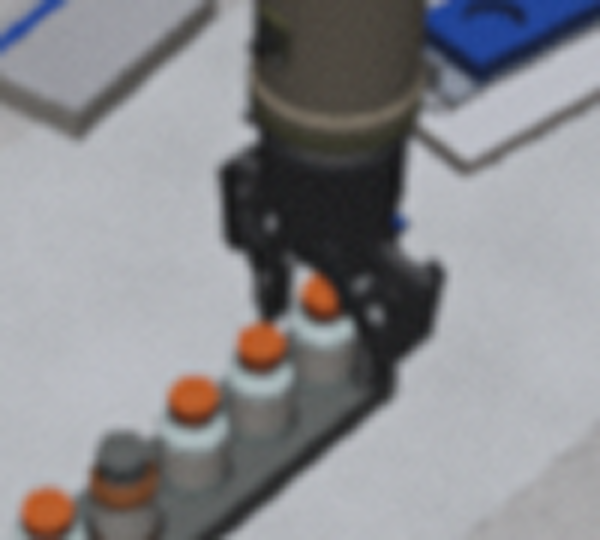

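```bash
python3 -m creep '[{"dx":0,"dy":0,"dz":0,"wx":0,"wy":0,"wz":0},{"dx":0,"dy":0,"dz":0,"wx":0,"wy":0,"wz":0},{"dx":0,"dy":0,"dz":0,"wx":0,"wy":0,"wz":0},{"dx":0,"dy":0,"dz":0,"wx":0,"wy":0,"wz":0},{"dx":0,"dy":0,"dz":0,"wx":0,"wy":0,"wz":0},{"dx":0,"dy":0,"dz":0,"wx":0,"wy":0,"wz":0}]' 25 25
python3 plan.py .4732 .1031 .102 1.606
```

```text
time_s: 5.2
ee_pos: [0.4736, 0.1038, 0.1017]
tool_rot: [3.142, 0.0, 1.607]
force: [-2.1, -0.7, 7.6]
finger_gap: 0.411
t 5.2 pos [0.4736 0.1038 0.1017] rot [3.1415e+00 4.0000e-04 1.6067e+00] F [-2.07 -0.71  7.6 ] gap 0.411
dxyz mm [-0.7 -0.4 -0.3] w [0.0001 0.0004 0.0007]
```

```bash
python3 -m creep '[{"dx":0,"dy":0,"dz":-10,"wx":0,"wy":0,"wz":0},{"dx":0,"dy":0,"dz":-40,"wx":0,"wy":0,"wz":0},{"dx":0,"dy":0,"dz":-80,"wx":0,"wy":0,"wz":0},{"dx":0,"dy":0,"dz":-120,"wx":0,"wy":0,"wz":0},{"dx":0,"dy":0,"dz":-140,"wx":0,"wy":0,"wz":0},{"dx":0,"dy":0,"dz":-145,"wx":0,"wy":0,"wz":0}]' 
python3 - <<'E'
from h import *
from plan import plan
im,p=avg("side",4); save("pics/s5.png",im,110,250,190,310,5)
plan(.5626,-.2241,.24,1.463)
E
```

```text
time_s: 5.8
ee_pos: [0.4742, 0.1042, 0.2489]
tool_rot: [3.138, 0.0, 1.607]
force: [0.7, -0.9, -1.3]
finger_gap: 0.411
t 6.0 pos [0.4728 0.1036 0.2448] rot [-3.1390e+00  3.0000e-04  1.6068e+00] F [-0.57  0.64 -2.05] gap 0.41
dxyz mm [-330.7   78.     4.7] w [-0.0026  0.0004  0.1438]
```

View pics/s5.png

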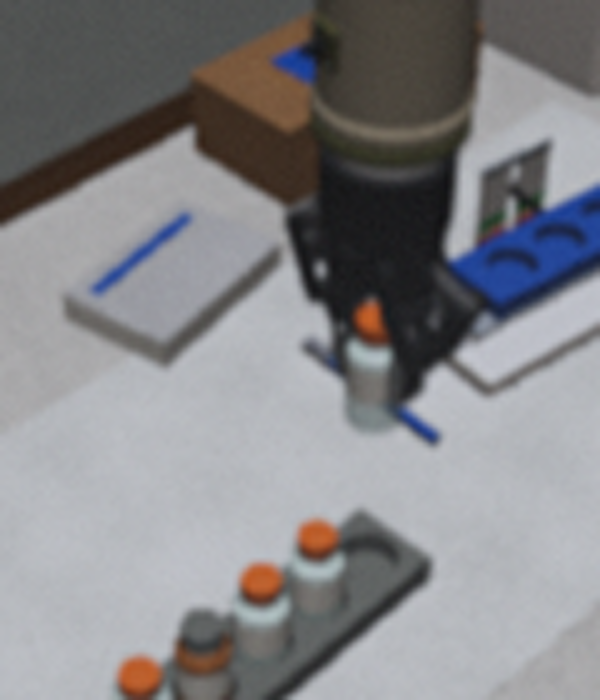

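```bash
python3 plan.py .569 -.149 .2 1.463
```

```text
t 6.0 pos [0.4728 0.1036 0.2448] rot [-3.1390e+00  3.0000e-04  1.6068e+00] F [-0.57  0.64 -2.05] gap 0.41
dxyz mm [-255.9   87.2   44.6] w [-0.0026  0.0004  0.1438]
```

```bash
python3 -m creep '[{"dx":-30,"dy":10,"dz":0,"wx":0,"wy":0,"wz":0.02},{"dx":-70,"dy":24,"dz":0,"wx":0,"wy":0,"wz":0.04},{"dx":-115,"dy":39,"dz":0,"wx":0,"wy":0,"wz":0.07},{"dx":-160,"dy":55,"dz":5,"wx":0,"wy":0,"wz":0.1},{"dx":-205,"dy":70,"dz":15,"wx":0,"wy":0,"wz":0.12},{"dx":-240,"dy":82,"dz":30,"wx":0,"wy":0,"wz":0.144},{"dx":-256,"dy":87,"dz":45,"wx":0,"wy":0,"wz":0.144},{"dx":-256,"dy":87,"dz":45,"wx":0,"wy":0,"wz":0.144}]' 
python3 - <<'E'
from h import *
from plan import plan
P=[]
for i in range(6):
    p=robot.camera("side"); o=robot.get_obs(); P.append(np.r_[o["ee_pos"],o["tool_rot"],o["force"]])
print(np.array(P).round(4))
im,p=avg("side",4); save("pics/s6.png",im,100,200,250,360,6)
im,p=avg("top",3); save("pics/t6.png",im,160,240,300,420,6)
plan(.569,-.149,.2,1.463)
E
```

```text
time_s: 6.8
ee_pos: [0.5679, -0.1518, 0.1964]
tool_rot: [-3.134, -0.001, 1.459]
force: [-0.6, 0.6, -0.7]
finger_gap: 0.412
[[ 5.6830e-01 -1.4940e-01  1.9810e-01 -3.1360e+00 -1.3000e-03  1.4613e+00
   3.4380e-01  4.7410e-01 -4.6620e-01]
 [ 5.6880e-01 -1.4800e-01  1.9940e-01 -3.1379e+00 -1.3000e-03  1.4633e+00
  -6.8460e-01  1.9680e-01 -9.1040e-01]
 [ 5.6920e-01 -1.4730e-01  2.0040e-01 -3.1395e+00 -9.0000e-04  1.4645e+00
  -3.4990e-01 -6.3140e-01 -8.2600e-02]
 [ 5.6950e-01 -1.4720e-01  2.0100e-01 -3.1406e+00 -5.0000e-04  1.4650e+00
  -9.1400e-01  2.5800e-02 -1.2490e-01]
 [ 5.6960e-01 -1.4730e-01  2.0130e-01 -3.1411e+00 -1.0000e-04  1.4650e+00
  -4.2700e-02  1.0797e+00 -4.2220e-01]
 [ 5.6960e-01 -1.4750e-01  2.0150e-01 -3.1414e+00  2.0000e-04  1.4648e+00
  -2.5200e-02 -3.8360e-01 -1.0485e+00]]
t 7.45 pos [ 0.5695 -0.1488  0.201 ] rot [-3.1409e+00  4.0000e-04  1.4628e+00] F [-1.    0.72 -0.61] gap 0.414
dxyz mm [-0.2 -0.4  1. ] w [-0.0007  0.0004 -0.0002]
```

View pics/s6.png

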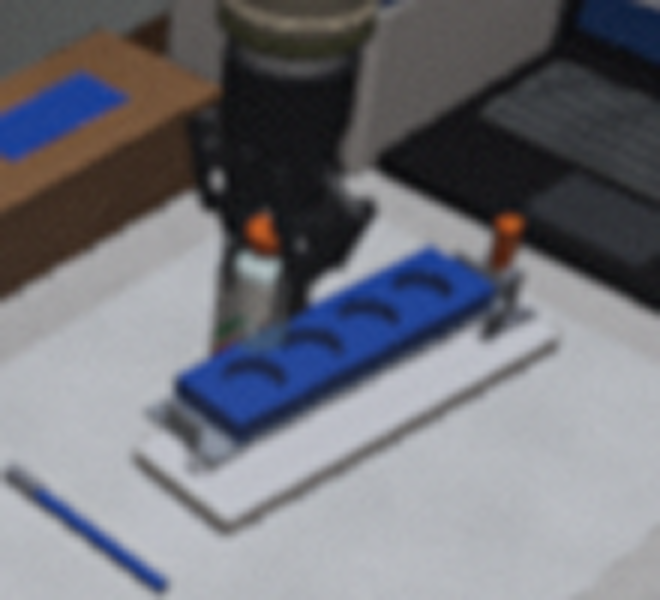

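View pics/t6.png

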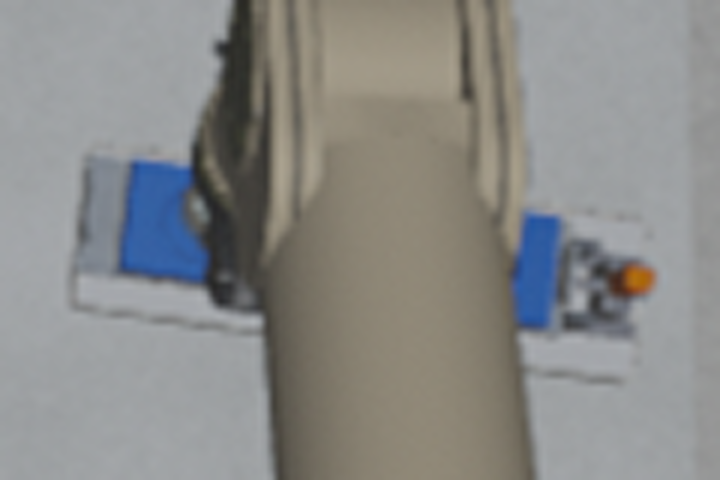

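```bash
python3 -m creep '[{"dx":0,"dy":0,"dz":10,"wx":0,"wy":0,"wz":0},{"dx":0,"dy":0,"dz":20,"wx":0,"wy":0,"wz":0},{"dx":0,"dy":0,"dz":28,"wx":0,"wy":0,"wz":0},{"dx":0,"dy":0,"dz":34,"wx":0,"wy":0,"wz":0},{"dx":0,"dy":0,"dz":38,"wx":0,"wy":0,"wz":0},{"dx":0,"dy":0,"dz":40,"wx":0,"wy":0,"wz":0},{"dx":0,"dy":0,"dz":40,"wx":0,"wy":0,"wz":0},{"dx":0,"dy":0,"dz":40,"wx":0,"wy":0,"wz":0}]' 
python3 - <<'E'
from h import *
from plan import plan
im,p=avg("side",6); save("pics/s7.png",im,115,195,260,355,8)
np.save("s7.npy",im)
plan(.569,-.149,.16,1.463)
E
```

```text
time_s: 8.25
ee_pos: [0.5693, -0.1488, 0.161]
tool_rot: [-3.14, 0.0, 1.463]
force: [-1.9, 0.6, 0.8]
finger_gap: 0.41
t 8.55 pos [ 0.5694 -0.1488  0.1609] rot [-3.1406e+00  2.0000e-04  1.4629e+00] F [-1.94  0.62  0.67] gap 0.412
dxyz mm [-0.2 -0.4  0.9] w [-0.001   0.0002 -0.0001]
```

View pics/s7.png

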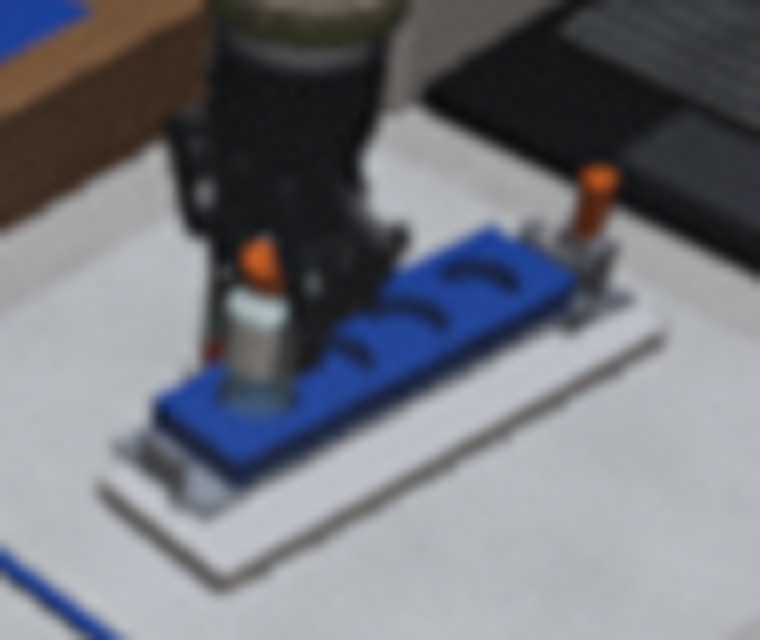

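```bash
cat > sink.py <<'E'
from h import *
import pickle
def sink(im,r=(130,170,312,340)):
    """vertical sink (mm) of block's right part wrt side0 by phase correlation of blueness, model px/mm at socket -.075"""
    im0,p=pickle.load(open("side0.pkl","rb"))
    f=lambda a:np.ascontiguousarray(cv2.GaussianBlur((a[...,0]-a[...,2]).astype(np.float32),(0,0),0.7)[r[0]:r[1],r[2]:r[3]])
    A,B=f(im0),f(im)
    # 1-D search: shift along projected vertical direction
    X=np.array([.555,-.29,.076]); u0=proj(p,X)[0]; g=(proj(p,X-[0,0,.01])[0]-u0)/10
    best=[]
    from scipy.optimize import minimize_scalar
    def c(mm):
        M=np.float32([[1,0,g[0]*mm],[0,1,g[1]*mm]])
        full=cv2.GaussianBlur((im0[...,0]-im0[...,2]).astype(np.float32),(0,0),0.7)
        S=cv2.warpAffine(full,M,(512,384),flags=cv2.INTER_CUBIC)[r[0]:r[1],r[2]:r[3]]
        m=(S>25)|(B>25)
        return ((S-B)[m]**2).mean()
    mms=np.arange(-4,40,.25); cs=[c(m) for m in mms]
    i=int(np.argmin(cs)); return mms[i],cs[i],c(0),g
E
python3 - <<'E'
from sink import *
print(sink(np.load("s7.npy"),(130,175,315,337)))
E
```

```text
(np.float64(10.25), np.float32(13.163996), np.float32(1291.9432), array([-0.03719748,  0.20708526]))
```

```bash
python3 - <<'E'
from sink import *
im=np.load("s7.npy"); im0,p=pickle.load(open("side0.pkl","rb"))
M=np.float32([[1,0,-.0372*10.25],[0,1,.2071*10.25]])
S=cv2.warpAffine(im0,M,(512,384),flags=cv2.INTER_CUBIC)
a=[x[145:180,272:312] for x in (S,im)]
o=np.vstack([cv2.resize(np.clip(x,0,255).astype(np.uint8),None,fx=8,fy=8,interpolation=cv2.INTER_CUBIC) for x in a])
# ring overlays: predicted vial bottom (red) + vial upper wall ring
def ring(c,r,col,half):
    t=np.linspace(0,6.3,50); q=proj(p,np.c_[c[0]+r*np.cos(t),c[1]+r*np.sin(t),np.full(50,c[2])])
    q=((q+.5-[272,145])*8-.5); q[:,1]+=half*280
    cv2.polylines(o,[(q*16).astype(np.int32)],True,col,1,shift=4)
for h in (0,1):
    ring((.5694,-.149,.0653),.018,(0,0,255),h)
ring((.5694,-.149,.0653+.056),.018,(0,255,255),1)
cv2.imwrite("pics/c7.png",o)
E
```

```text
(no output)
```

View pics/c7.png

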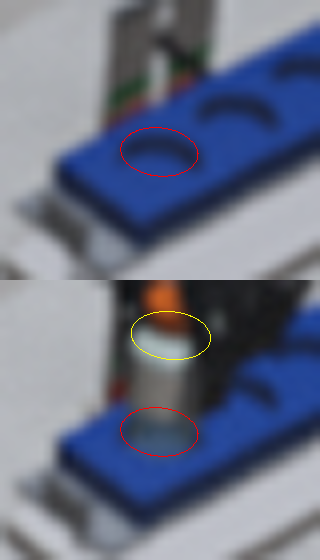

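```bash
cat > chk.py <<'E'
from sink import *
import sys
F=[];ims=[]
for i in range(5):
    p=robot.camera("side"); o=robot.get_obs(); F.append(np.r_[o["force"]]); ims.append(p["pixels"].astype(np.float32))
im=np.mean(ims,0); 
if len(sys.argv)>1: np.save(sys.argv[1]+".npy",im); save("pics/"+sys.argv[1]+".png",im,115,195,260,355,8)
print("sink",sink(im,(130,175,315,337))[:2],"F",np.mean(F,0).round(2),"pos",o["ee_pos"].round(4),"t",round(o["time_s"],2))
E
python3 -m creep '[{"dx":0,"dy":-1,"dz":0,"wx":0,"wy":0,"wz":0},{"dx":0,"dy":-1.5,"dz":0,"wx":0,"wy":0,"wz":0},{"dx":0,"dy":-1.5,"dz":0,"wx":0,"wy":0,"wz":0}]'; python3 chk.py
```

```text
time_s: 8.85
ee_pos: [0.5683, -0.1488, 0.1611]
tool_rot: [3.141, 0.0, 1.463]
force: [0.9, 1.3, 0.8]
finger_gap: 0.41
sink (np.float64(10.0), np.float32(16.691393)) F [0.97 0.56 0.2 ] pos [ 0.5681 -0.1487  0.1609] t 9.1
```

```bash
python3 -m creep '[{"dx":-1,"dy":0,"dz":0,"wx":0,"wy":0,"wz":0},{"dx":-1.5,"dy":0,"dz":0,"wx":0,"wy":0,"wz":0},{"dx":-1.5,"dy":0,"dz":0,"wx":0,"wy":0,"wz":0}]'; python3 chk.py p1;  python3 -m creep '[{"dx":0.5,"dy":0,"dz":0,"wx":0,"wy":0,"wz":0},{"dx":2,"dy":0,"dz":0,"wx":0,"wy":0,"wz":0},{"dx":3,"dy":0,"dz":0,"wx":0,"wy":0,"wz":0},{"dx":3,"dy":0,"dz":0,"wx":0,"wy":0,"wz":0}]'; python3 chk.py p2
```

```text
time_s: 9.4
ee_pos: [0.5678, -0.1497, 0.1608]
tool_rot: [-3.141, -0.001, 1.463]
force: [0.3, 3.4, -0.2]
finger_gap: 0.41
sink (np.float64(10.25), np.float32(16.018644)) F [0.8  4.06 0.15] pos [ 0.5678 -0.1499  0.1608] t 9.65
time_s: 10.05
ee_pos: [0.5678, -0.1478, 0.1607]
tool_rot: [-3.14, 0.001, 1.462]
force: [-0.7, 0.1, -1.1]
finger_gap: 0.412
sink (np.float64(0.0), np.float32(12.329598)) F [-0.15 -0.03 -1.24] pos [ 0.568  -0.1475  0.1607] t 10.3
```

View pics/p2.png

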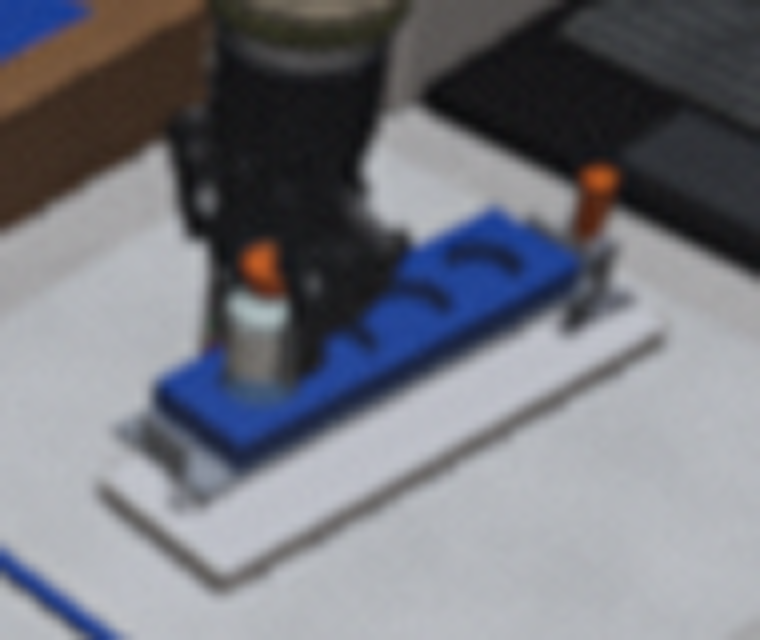

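```bash
python3 -m creep '[{"dx":0,"dy":0,"dz":2,"wx":0,"wy":0,"wz":0},{"dx":0,"dy":0,"dz":4,"wx":0,"wy":0,"wz":0},{"dx":0,"dy":0,"dz":6,"wx":0,"wy":0,"wz":0},{"dx":0,"dy":0,"dz":8,"wx":0,"wy":0,"wz":0},{"dx":0,"dy":0,"dz":10,"wx":0,"wy":0,"wz":0},{"dx":0,"dy":0,"dz":11.5,"wx":0,"wy":0,"wz":0},{"dx":0,"dy":0,"dz":11.5,"wx":0,"wy":0,"wz":0},{"dx":0,"dy":0,"dz":11.5,"wx":0,"wy":0,"wz":0}]'; python3 chk.py p3
```

```text
time_s: 11.1
ee_pos: [0.568, -0.1473, 0.1493]
tool_rot: [-3.141, 0.0, 1.463]
force: [-0.4, 0.3, 0.8]
finger_gap: 0.412
sink (np.float64(8.75), np.float32(19.536077)) F [-0.46  0.02  0.21] pos [ 0.5681 -0.1472  0.1494] t 11.35
```

```bash
python3 -m creep '[{"dx":0,"dy":0,"dz":0,"wx":0,"wy":0,"wz":0},{"dx":0,"dy":0,"dz":0,"wx":0,"wy":0,"wz":0},{"dx":0,"dy":0,"dz":0,"wx":0,"wy":0,"wz":0},{"dx":0,"dy":0,"dz":0,"wx":0,"wy":0,"wz":0}]' 68; python3 chk.py;python3 -m creep '[{"dx":0,"dy":0,"dz":-15,"wx":0,"wy":0,"wz":0},{"dx":0,"dy":0,"dz":-40,"wx":0,"wy":0,"wz":0},{"dx":0,"dy":0,"dz":-80,"wx":0,"wy":0,"wz":0},{"dx":0,"dy":0,"dz":-110,"wx":0,"wy":0,"wz":0}]'; python3 chk.py p4; python3 plan.py .4725 .1534 .22 1.606
```

```text
time_s: 11.75
ee_pos: [0.5681, -0.1472, 0.1494]
tool_rot: [-3.141, 0.0, 1.463]
force: [0.2, 1.0, -0.5]
finger_gap: 0.678
sink (np.float64(7.75), np.float32(14.103535)) F [-0.24  0.03 -0.29] pos [ 0.5681 -0.1472  0.1493] t 12.0
time_s: 12.4
ee_pos: [0.5685, -0.147, 0.2627]
tool_rot: [3.14, 0.0, 1.463]
force: [0.1, -0.1, 0.4]
finger_gap: 0.681
sink (np.float64(7.75), np.float32(9.805055)) F [-0.08 -0.05  0.58] pos [ 0.568  -0.1472  0.2594] t 12.65
t 12.65 pos [ 0.568  -0.1472  0.2594] rot [-3.1405e+00  4.0000e-04  1.4628e+00] F [-0.07  0.35 -1.11] gap 0.684
dxyz mm [ 288.6 -127.3   39.4] w [-0.0011  0.0003 -0.1432]
```

View pics/p4.png

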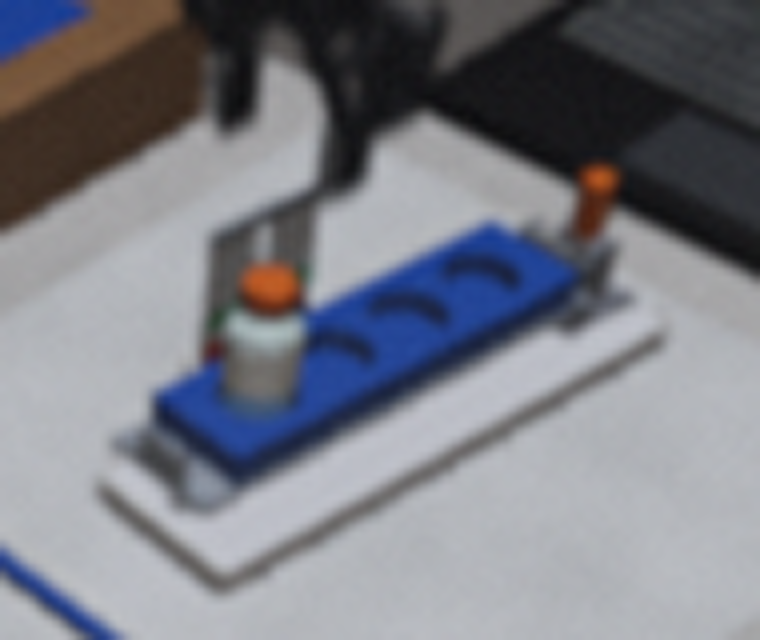

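```bash
python3 -m creep '[{"dx":30,"dy":-14,"dz":0,"wx":0,"wy":0,"wz":-0.02},{"dx":75,"dy":-33,"dz":0,"wx":0,"wy":0,"wz":-0.04},{"dx":120,"dy":-53,"dz":5,"wx":0,"wy":0,"wz":-0.06},{"dx":165,"dy":-73,"dz":10,"wx":0,"wy":0,"wz":-0.08},{"dx":210,"dy":-93,"dz":15,"wx":0,"wy":0,"wz":-0.1},{"dx":255,"dy":-113,"dz":25,"wx":0,"wy":0,"wz":-0.13},{"dx":289,"dy":-128,"dz":39,"wx":0,"wy":0,"wz":-0.143},{"dx":289,"dy":-128,"dz":39,"wx":0,"wy":0,"wz":-0.143}]' 75;python3 -m creep '[{"dx":0,"dy":0,"dz":0,"wx":0,"wy":0,"wz":0},{"dx":0,"dy":0,"dz":0,"wx":0,"wy":0,"wz":0}]'; python3 plan.py .4718 .1537 .1015 1.606
```

```text
time_s: 13.45
ee_pos: [0.4686, 0.1587, 0.2184]
tool_rot: [-3.137, -0.001, 1.614]
force: [0.3, -0.0, -0.0]
finger_gap: 0.75
time_s: 13.65
ee_pos: [0.4724, 0.1526, 0.2201]
tool_rot: [-3.14, 0.0, 1.604]
force: [0.5, 0.2, 0.1]
finger_gap: 0.748
t 13.65 pos [0.4724 0.1526 0.2201] rot [-3.1399e+00  5.0000e-04  1.6041e+00] F [0.49 0.18 0.12] gap 0.748
dxyz mm [  1.2  -0.3 118.6] w [-0.0017  0.0005 -0.0019]
```

```bash
python3 -m creep '[{"dx":0.5,"dy":0,"dz":40,"wx":0,"wy":0,"wz":0},{"dx":0.5,"dy":0,"dz":80,"wx":0,"wy":0,"wz":0},{"dx":0.5,"dy":0,"dz":108,"wx":0,"wy":0,"wz":0},{"dx":0.5,"dy":0,"dz":118.5,"wx":0,"wy":0,"wz":0},{"dx":0.5,"dy":0,"dz":118.5,"wx":0,"wy":0,"wz":0},{"dx":0.5,"dy":0,"dz":118.5,"wx":0,"wy":0,"wz":0}]' 75
python3 - <<'E'
from h import *
from plan import plan
im,p=avg("side",4); save("pics/s9.png",im,160,250,210,310,6)
plan(.4718,.1537,.1015,1.606)
E
```

```text
time_s: 14.25
ee_pos: [0.4728, 0.1542, 0.1031]
tool_rot: [3.141, -0.0, 1.605]
force: [-0.9, 0.7, 0.5]
finger_gap: 0.756
t 14.45 pos [0.4727 0.1544 0.1031] rot [ 3.1404 -0.      1.6055] F [-1.01  0.87  0.22] gap 0.755
dxyz mm [-0.7 -0.9  1.6] w [ 0.0012 -0.     -0.0005]
```

View pics/s9.png

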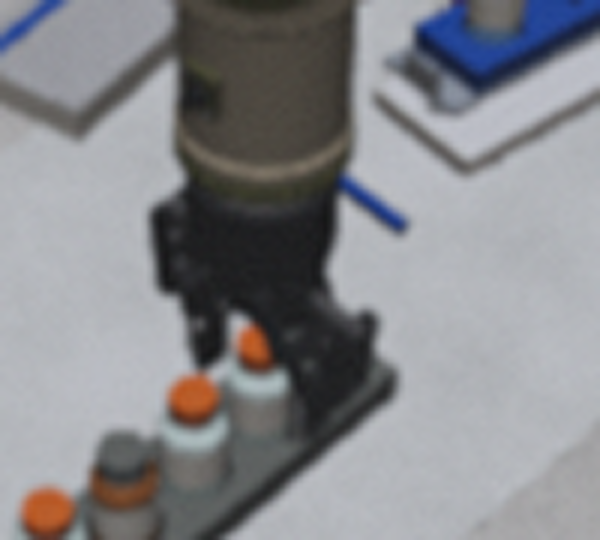

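Good; nudge slightly and close.

```bash
python3 -m creep '[{"dx":-0.7,"dy":-0.9,"dz":1.5,"wx":0,"wy":0,"wz":0},{"dx":-0.7,"dy":-0.9,"dz":1.5,"wx":0,"wy":0,"wz":0},{"dx":-0.7,"dy":-0.9,"dz":1.5,"wx":0,"wy":0,"wz":0}]' 75
python3 -m creep '[{"dx":0,"dy":0,"dz":0,"wx":0,"wy":0,"wz":0},{"dx":0,"dy":0,"dz":0,"wx":0,"wy":0,"wz":0},{"dx":0,"dy":0,"dz":0,"wx":0,"wy":0,"wz":0},{"dx":0,"dy":0,"dz":0,"wx":0,"wy":0,"wz":0},{"dx":0,"dy":0,"dz":0,"wx":0,"wy":0,"wz":0},{"dx":0,"dy":0,"dz":0,"wx":0,"wy":0,"wz":0}]' 25 25
python3 plan.py .4718 .1537 .1015 1.606
python3 -m creep '[{"dx":0,"dy":0,"dz":-10,"wx":0,"wy":0,"wz":0},{"dx":0,"dy":0,"dz":-40,"wx":0,"wy":0,"wz":0},{"dx":0,"dy":0,"dz":-80,"wx":0,"wy":0,"wz":0},{"dx":0,"dy":0,"dz":-120,"wx":0,"wy":0,"wz":0},{"dx":0,"dy":0,"dz":-140,"wx":0,"wy":0,"wz":0},{"dx":0,"dy":0,"dz":-145,"wx":0,"wy":0,"wz":0},{"dx":0,"dy":0,"dz":-145,"wx":0,"wy":0,"wz":0}]'
python3 plan.py .5626 -.1965 .2 1.463
```

```text
time_s: 14.75
ee_pos: [0.471, 0.1536, 0.1005]
tool_rot: [-3.141, 0.0, 1.606]
force: [0.3, 0.1, 0.4]
finger_gap: 0.75
time_s: 15.35
ee_pos: [0.471, 0.1537, 0.1005]
tool_rot: [-3.141, 0.0, 1.606]
force: [-0.9, -0.4, 3.6]
finger_gap: 0.414
t 15.35 pos [0.471  0.1537 0.1005] rot [-3.1407e+00  1.0000e-04  1.6058e+00] F [-0.88 -0.39  3.59] gap 0.414
dxyz mm [ 0.   0.8 -1. ] w [-0.0009  0.0001 -0.0002]
time_s: 16.05
ee_pos: [0.4712, 0.1536, 0.2457]
tool_rot: [3.142, 0.0, 1.606]
force: [-0.7, 0.1, -1.0]
finger_gap: 0.411
t 16.05 pos [0.4712 0.1536 0.2457] rot [3.1415e+00 3.0000e-04 1.6057e+00] F [-0.66  0.15 -1.  ] gap 0.411
dxyz mm [-353.    79.1   45.8] w [1.000e-04 3.000e-04 1.427e-01]
```

```bash
python3 -m creep '[{"dx":-35,"dy":8,"dz":-10,"wx":0,"wy":0,"wz":0.02},{"dx":-80,"dy":18,"dz":-20,"wx":0,"wy":0,"wz":0.04},{"dx":-126,"dy":28,"dz":-20,"wx":0,"wy":0,"wz":0.06},{"dx":-172,"dy":39,"dz":-20,"wx":0,"wy":0,"wz":0.08},{"dx":-218,"dy":49,"dz":-20,"wx":0,"wy":0,"wz":0.1},{"dx":-264,"dy":59,"dz":-20,"wx":0,"wy":0,"wz":0.12},{"dx":-310,"dy":69,"dz":-20,"wx":0,"wy":0,"wz":0.14},{"dx":-353,"dy":79,"dz":-20,"wx":0,"wy":0,"wz":0.143}]'
python3 -m creep '[{"dx":0,"dy":0,"dz":0,"wx":0,"wy":0,"wz":0},{"dx":0,"dy":0,"dz":0,"wx":0,"wy":0,"wz":0},{"dx":0,"dy":0,"dz":20,"wx":0,"wy":0,"wz":0},{"dx":0,"dy":0,"dz":50,"wx":0,"wy":0,"wz":0},{"dx":0,"dy":0,"dz":75,"wx":0,"wy":0,"wz":0},{"dx":0,"dy":0,"dz":84,"wx":0,"wy":0,"wz":0},{"dx":0,"dy":0,"dz":84,"wx":0,"wy":0,"wz":0},{"dx":0,"dy":0,"dz":84,"wx":0,"wy":0,"wz":0}]'
python3 chk.py q0
python3 plan.py .5626 -.1965 .153 1.463
```

```text
time_s: 16.85
ee_pos: [0.562, -0.1986, 0.2631]
tool_rot: [-3.138, -0.0, 1.462]
force: [1.2, 0.5, -0.9]
finger_gap: 0.414
time_s: 17.65
ee_pos: [0.5629, -0.1958, 0.1823]
tool_rot: [-3.142, 0.0, 1.464]
force: [-0.3, 1.2, -1.9]
finger_gap: 0.411
sink (np.float64(7.5), np.float32(16.412468)) F [ 0.26 -0.11 -0.7 ] pos [ 0.5628 -0.1965  0.1823] t 17.9
t 17.9 pos [ 0.5628 -0.1965  0.1823] rot [3.1411e+00 7.0000e-04 1.4627e+00] F [ 0.27  0.07 -1.23] gap 0.413
dxyz mm [-0.  -0.2 29.3] w [ 0.0005  0.0007 -0.0003]
```

View pics/q0.png

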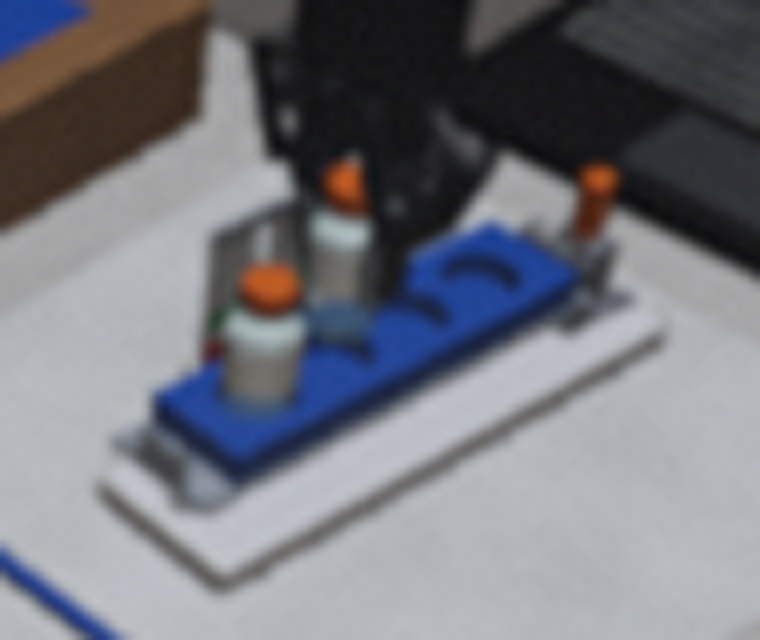

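```bash
python3 -m creep '[{"dx":0,"dy":0,"dz":6,"wx":0,"wy":0,"wz":0},{"dx":0,"dy":0,"dz":14,"wx":0,"wy":0,"wz":0},{"dx":0,"dy":0,"dz":20,"wx":0,"wy":0,"wz":0},{"dx":0,"dy":0,"dz":24,"wx":0,"wy":0,"wz":0},{"dx":0,"dy":0,"dz":26,"wx":0,"wy":0,"wz":0},{"dx":0,"dy":0,"dz":28,"wx":0,"wy":0,"wz":0},{"dx":0,"dy":0,"dz":28,"wx":0,"wy":0,"wz":0},{"dx":0,"dy":0,"dz":28,"wx":0,"wy":0,"wz":0}]'
python3 chk.py q1
```

```text
time_s: 18.7
ee_pos: [0.5625, -0.1964, 0.1535]
tool_rot: [-3.141, 0.0, 1.463]
force: [0.5, 0.8, -0.5]
finger_gap: 0.409
sink (np.float64(8.75), np.float32(356.5762)) F [-0.2   0.27 -1.26] pos [ 0.5624 -0.1964  0.1535] t 18.95
```

```bash
sed -i 's/315,337))\[:2\]/322,337))[:2]/' chk.py; python3 -c "
from sink import *
for f in('p4','q0','q1'): print(f,sink(np.load(f+'.npy') if f!='x' else 0,(130,175,322,337))[:2],sink(np.load(f+'.npy'),(130,175,326,337))[:2])"
```

```text
p4 (np.float64(7.5), np.float32(10.254566)) (np.float64(7.0), np.float32(7.489179))
q0 (np.float64(7.5), np.float32(12.912769)) (np.float64(7.0), np.float32(8.840004))
q1 (np.float64(7.5), np.float32(12.014895)) (np.float64(7.0), np.float32(8.182053))
```

View pics/q1.png

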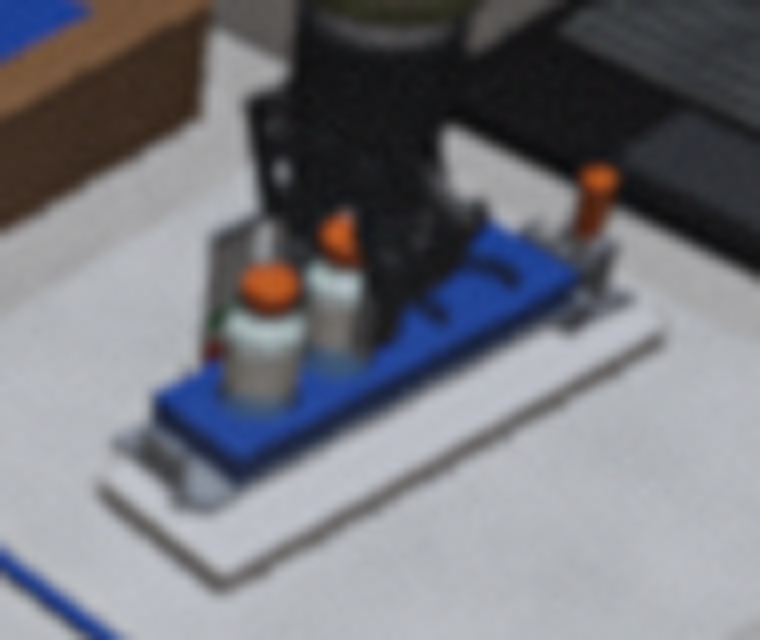

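```bash
python3 -m creep '[{"dx":0,"dy":0,"dz":2,"wx":0,"wy":0,"wz":0},{"dx":0,"dy":0,"dz":4,"wx":0,"wy":0,"wz":0},{"dx":0,"dy":0,"dz":6,"wx":0,"wy":0,"wz":0},{"dx":0,"dy":0,"dz":8,"wx":0,"wy":0,"wz":0},{"dx":0,"dy":0,"dz":10,"wx":0,"wy":0,"wz":0},{"dx":0,"dy":0,"dz":12,"wx":0,"wy":0,"wz":0},{"dx":0,"dy":0,"dz":12,"wx":0,"wy":0,"wz":0},{"dx":0,"dy":0,"dz":12,"wx":0,"wy":0,"wz":0}]'; python3 chk.py q2
```

```text
time_s: 19.75
ee_pos: [0.5623, -0.1964, 0.1413]
tool_rot: [-3.14, 0.0, 1.463]
force: [0.0, 0.4, -0.8]
finger_gap: 0.408
sink (np.float64(15.25), np.float32(8.128086)) F [-0.39  0.4   0.12] pos [ 0.5623 -0.1964  0.1414] t 20.0
```

```bash
python3 -m creep '[{"dx":0,"dy":0,"dz":0,"wx":0,"wy":0,"wz":0},{"dx":0,"dy":0,"dz":0,"wx":0,"wy":0,"wz":0},{"dx":0,"dy":0,"dz":0,"wx":0,"wy":0,"wz":0},{"dx":0,"dy":0,"dz":0,"wx":0,"wy":0,"wz":0}]' 68; python3 chk.py;python3 -m creep '[{"dx":0,"dy":0,"dz":-15,"wx":0,"wy":0,"wz":0},{"dx":0,"dy":0,"dz":-40,"wx":0,"wy":0,"wz":0},{"dx":0,"dy":0,"dz":-80,"wx":0,"wy":0,"wz":0},{"dx":0,"dy":0,"dz":-120,"wx":0,"wy":0,"wz":0},{"dx":0,"dy":0,"dz":-150,"wx":0,"wy":0,"wz":0},{"dx":80,"dy":0,"dz":-150,"wx":0,"wy":0,"wz":0}]'; sed -i 's/322,337))\[:2\]/315,337))[:2]/' chk.py; python3 chk.py q3
python3 - <<'E'
from h import *
im,p=avg("side",8); np.save("q4.npy",im); save("pics/q4.png",im,120,175,275,335,12)
print(robot.get_obs()["ee_pos"])
E
```

```text
time_s: 20.4
ee_pos: [0.5624, -0.1964, 0.1414]
tool_rot: [-3.141, 0.0, 1.463]
force: [0.9, 0.2, -0.3]
finger_gap: 0.681
sink (np.float64(16.25), np.float32(12.135399)) F [-0.01 -0.2   0.37] pos [ 0.5624 -0.1964  0.1413] t 20.65
time_s: 21.25
ee_pos: [0.5686, -0.1534, 0.2969]
tool_rot: [3.135, 0.005, 1.452]
force: [1.3, -0.1, -1.0]
finger_gap: 0.68
sink (np.float64(16.25), np.float32(9.010659)) F [ 0.35  1.66 -0.58] pos [ 0.5679 -0.1464  0.2921] t 21.5
[ 0.56782789 -0.1470305   0.29119279]
```

View pics/q3.png

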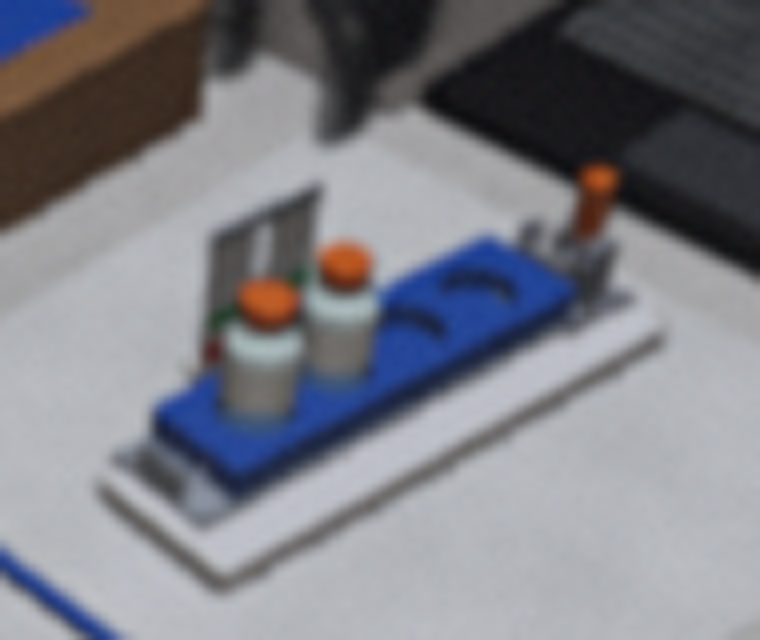

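View pics/q4.png

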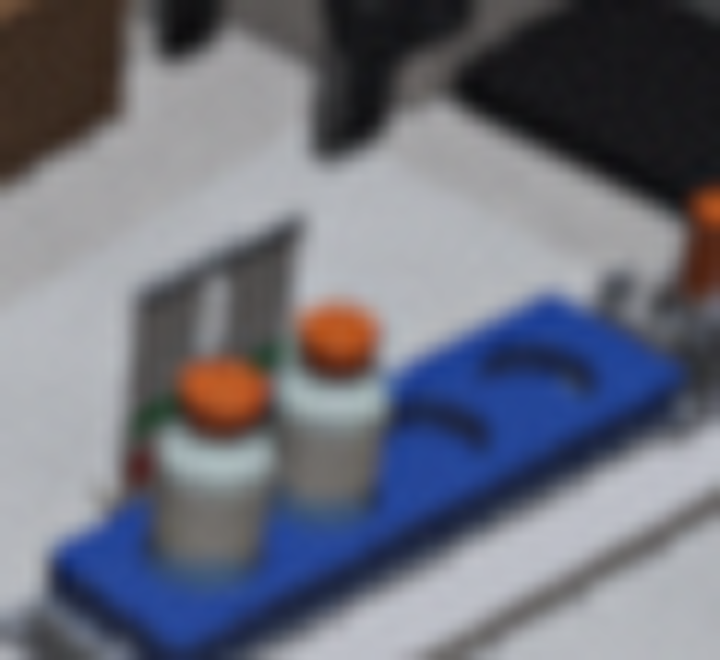

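```bash
python3 plan.py .5435 -.3735 .22 1.463
```

```text
t 21.9 pos [ 0.5678 -0.147   0.2912] rot [-3.1404e+00  1.0000e-04  1.4622e+00] F [-0.92 -0.93  0.26] gap 0.674
dxyz mm [-227.8    0.4   71.2] w [-0.0012  0.0001 -0.0008]
```

```bash
python3 -m creep '[{"dx":-30,"dy":0,"dz":0,"wx":0,"wy":0,"wz":0},{"dx":-70,"dy":0,"dz":0,"wx":0,"wy":0,"wz":0},{"dx":-112,"dy":0,"dz":0,"wx":0,"wy":0,"wz":0},{"dx":-154,"dy":0,"dz":5,"wx":0,"wy":0,"wz":0},{"dx":-196,"dy":0,"dz":20,"wx":0,"wy":0,"wz":0},{"dx":-220,"dy":0,"dz":45,"wx":0,"wy":0,"wz":0},{"dx":-228,"dy":0,"dz":71,"wx":0,"wy":0,"wz":0},{"dx":-228,"dy":0,"dz":71,"wx":0,"wy":0,"wz":0}]' 60
python3 -m creep '[{"dx":0,"dy":0,"dz":0,"wx":0,"wy":0,"wz":0},{"dx":0,"dy":0,"dz":10,"wx":0,"wy":0,"wz":0},{"dx":0,"dy":0,"dz":30,"wx":0,"wy":0,"wz":0},{"dx":0,"dy":0,"dz":30,"wx":0,"wy":0,"wz":0}]'
python3 chk.py b0; python3 plan.py .5435 -.3735 .145 1.463
```

```text
time_s: 22.7
ee_pos: [0.5409, -0.3746, 0.2161]
tool_rot: [-3.135, -0.002, 1.46]
force: [-0.8, 0.2, -0.8]
finger_gap: 0.599
time_s: 23.1
ee_pos: [0.5429, -0.3721, 0.1889]
tool_rot: [-3.139, -0.001, 1.464]
force: [0.1, 0.3, -0.3]
finger_gap: 0.601
sink (np.float64(16.25), np.float32(5.774802)) F [-0.09 -0.03  0.26] pos [ 0.5438 -0.3734  0.1918] t 23.35
t 23.35 pos [ 0.5438 -0.3734  0.1918] rot [3.1408e+00 1.1000e-03 1.4631e+00] F [-0.13 -0.51 -0.54] gap 0.599
dxyz mm [-0.1 -0.3 46.8] w [0.0008 0.0011 0.0001]
```

View pics/b0.png

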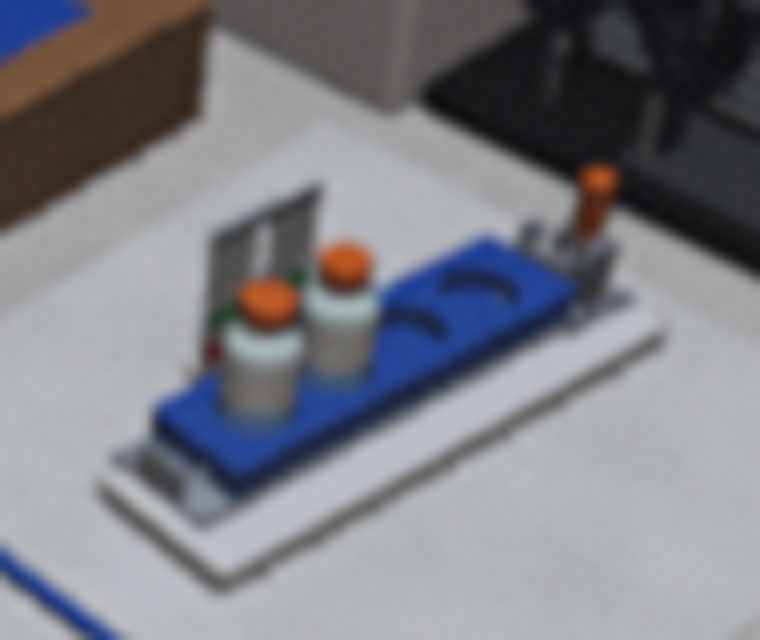

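```bash
python3 -m creep '[{"dx":0,"dy":0,"dz":12,"wx":0,"wy":0,"wz":0},{"dx":0,"dy":0,"dz":28,"wx":0,"wy":0,"wz":0},{"dx":0,"dy":0,"dz":40,"wx":0,"wy":0,"wz":0},{"dx":0,"dy":0,"dz":46,"wx":0,"wy":0,"wz":0},{"dx":0,"dy":0,"dz":46,"wx":0,"wy":0,"wz":0}]'
python3 chk.py b1
```

```text
time_s: 23.85
ee_pos: [0.5426, -0.373, 0.1427]
tool_rot: [-3.138, -0.001, 1.463]
force: [-0.1, -0.2, -0.4]
finger_gap: 0.604
sink (np.float64(16.25), np.float32(5.28305)) F [0.28 0.01 0.01] pos [ 0.5435 -0.3735  0.145 ] t 24.1
```

View pics/b1.png

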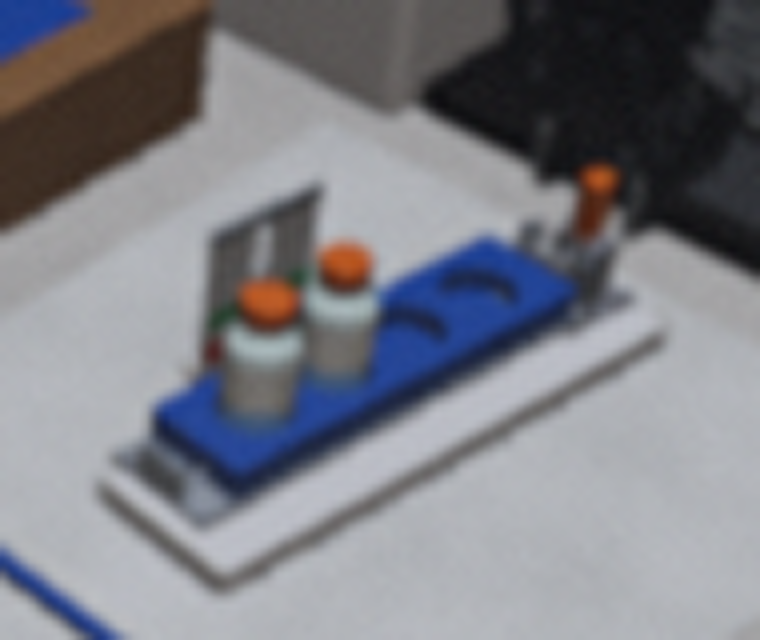

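Fingers straddle the grip. Pinch.

```bash
python3 -m creep '[{"dx":0,"dy":0,"dz":0,"wx":0,"wy":0,"wz":0},{"dx":0,"dy":0,"dz":0,"wx":0,"wy":0,"wz":0},{"dx":0,"dy":0,"dz":0,"wx":0,"wy":0,"wz":0},{"dx":0,"dy":0,"dz":0,"wx":0,"wy":0,"wz":0},{"dx":0,"dy":0,"dz":0,"wx":0,"wy":0,"wz":0},{"dx":0,"dy":0,"dz":0,"wx":0,"wy":0,"wz":0}]' 5 30
python3 chk.py
```

```text
time_s: 24.7
ee_pos: [0.5431, -0.3734, 0.1447]
tool_rot: [-3.141, 0.0, 1.463]
force: [-2.9, 1.9, 5.4]
finger_gap: 0.158
sink (np.float64(16.25), np.float32(5.4282627)) F [-3.12  1.1   5.56] pos [ 0.5431 -0.3735  0.1447] t 24.95
```

```bash
python3 -m creep '[{"dx":3,"dy":0,"dz":0,"wx":0,"wy":0,"wz":0},{"dx":7,"dy":0,"dz":0,"wx":0,"wy":0,"wz":0},{"dx":11,"dy":0,"dz":0,"wx":0,"wy":0,"wz":0},{"dx":15,"dy":0,"dz":0,"wx":0,"wy":0,"wz":0},{"dx":15,"dy":0,"dz":0,"wx":0,"wy":0,"wz":0}]'; python3 -m creep '[{"dx":1,"dy":0,"dz":0,"wx":0,"wy":0,"wz":0},{"dx":3,"dy":0,"dz":0,"wx":0,"wy":0,"wz":0},{"dx":3,"dy":0,"dz":0,"wx":0,"wy":0,"wz":0}]'; python3 chk.py b2
```

```text
time_s: 25.45
ee_pos: [0.5449, -0.3577, 0.1446]
tool_rot: [-3.14, 0.0, 1.463]
force: [-3.6, 0.4, 5.8]
finger_gap: 0.155
time_s: 25.75
ee_pos: [0.5451, -0.3552, 0.1446]
tool_rot: [-3.141, 0.001, 1.463]
force: [-2.7, -0.4, 5.8]
finger_gap: 0.154
sink (np.float64(16.25), np.float32(5.781214)) F [-3.2  -0.12  5.58] pos [ 0.5451 -0.3553  0.1447] t 26.0
```

View pics/b2.png

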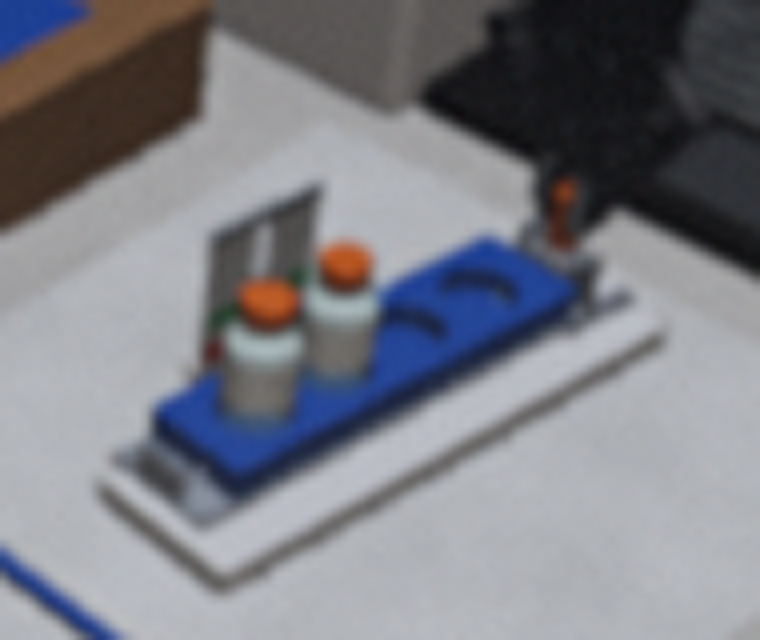

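```bash
for i in 1; do python3 -m creep '[{"dx":1,"dy":0,"dz":0,"wx":0,"wy":0,"wz":0},{"dx":2,"dy":0,"dz":0,"wx":0,"wy":0,"wz":0},{"dx":2,"dy":0,"dz":0,"wx":0,"wy":0,"wz":0}]'; python3 -m creep '[{"dx":1,"dy":0,"dz":0,"wx":0,"wy":0,"wz":0},{"dx":1.5,"dy":0,"dz":0,"wx":0,"wy":0,"wz":0},{"dx":1.5,"dy":0,"dz":0,"wx":0,"wy":0,"wz":0}]';python3 -m creep '[{"dx":1,"dy":0,"dz":0,"wx":0,"wy":0,"wz":0},{"dx":1.5,"dy":0,"dz":0,"wx":0,"wy":0,"wz":0},{"dx":1.5,"dy":0,"dz":0,"wx":0,"wy":0,"wz":0}]'; done; python3 chk.py
```

```text
time_s: 26.3
ee_pos: [0.5453, -0.3537, 0.1447]
tool_rot: [-3.141, 0.001, 1.463]
force: [-2.7, -2.3, 5.8]
finger_gap: 0.154
time_s: 26.6
ee_pos: [0.5452, -0.3536, 0.1447]
tool_rot: [-3.141, 0.003, 1.461]
force: [-2.2, -6.6, 3.9]
finger_gap: 0.154
time_s: 26.9
ee_pos: [0.5452, -0.3534, 0.1447]
tool_rot: [3.141, 0.004, 1.46]
force: [-0.3, -10.5, 2.1]
finger_gap: 0.159
sink (np.float64(16.25), np.float32(5.717979)) F [ -0.94 -10.51   1.89] pos [ 0.5452 -0.3534  0.1447] t 27.15
```

```bash
python3 -m creep '[{"dx":-1,"dy":0,"dz":0,"wx":0,"wy":0,"wz":0},{"dx":-2,"dy":0,"dz":0,"wx":0,"wy":0,"wz":0},{"dx":-2,"dy":0,"dz":0,"wx":0,"wy":0,"wz":0}]'; python3 chk.py;  python3 -m creep '[{"dx":0,"dy":0,"dz":0,"wx":0,"wy":0,"wz":0},{"dx":0,"dy":0,"dz":0,"wx":0,"wy":0,"wz":0},{"dx":0,"dy":0,"dz":0,"wx":0,"wy":0,"wz":0},{"dx":0,"dy":0,"dz":0,"wx":0,"wy":0,"wz":0}]' 60; python3 plan.py .5452 -.3534 .1447 1.463; python3 -m creep '[{"dx":0,"dy":0,"dz":-15,"wx":0,"wy":0,"wz":0},{"dx":0,"dy":0,"dz":-40,"wx":0,"wy":0,"wz":0},{"dx":0,"dy":0,"dz":-80,"wx":0,"wy":0,"wz":0},{"dx":0,"dy":0,"dz":-120,"wx":0,"wy":0,"wz":0},{"dx":-30,"dy":-30,"dz":-150,"wx":0,"wy":0,"wz":0},{"dx":-50,"dy":-70,"dz":-150,"wx":0,"wy":0,"wz":0},{"dx":-70,"dy":-110,"dz":-150,"wx":0,"wy":0,"wz":0},{"dx":-90,"dy":-150,"dz":-150,"wx":0,"wy":0,"wz":0}]'; python3 chk.py b3
python3 - <<'E'
from h import *
im,p=avg("top",8); np.save("tb3.npy",im); save("pics/tb3.png",im,165,230,305,420,6.5)
im,p=avg("side",1); cv2.imwrite("pics/b3full.png",im)
E
```

```text
time_s: 27.45
ee_pos: [0.5452, -0.3537, 0.1447]
tool_rot: [-3.141, 0.002, 1.462]
force: [-1.9, -5.0, 5.3]
finger_gap: 0.154
sink (np.float64(16.25), np.float32(5.9146214)) F [-2.49 -5.54  4.34] pos [ 0.5452 -0.3537  0.1447] t 27.7
time_s: 28.1
ee_pos: [0.5456, -0.3519, 0.1441]
tool_rot: [-3.14, -0.0, 1.463]
force: [0.3, -0.5, -0.6]
finger_gap: 0.602
t 28.1 pos [ 0.5456 -0.3519  0.1441] rot [-3.1405e+00 -4.0000e-04  1.4634e+00] F [ 0.3  -0.54 -0.59] gap 0.602
dxyz mm [-1.5 -0.2 -0.6] w [-0.0011 -0.0004  0.0004]
time_s: 28.9
ee_pos: [0.3853, -0.4261, 0.296]
tool_rot: [3.141, 0.001, 1.463]
force: [0.3, -0.8, -0.7]
finger_gap: 0.6
sink (np.float64(16.25), np.float32(5.1872196)) F [-0.23 -1.23  0.29] pos [ 0.3873 -0.4254  0.2956] t 29.15[ WARN:0@6.213] global loadsave.cpp:1063 imwrite_ Unsupported depth image for selected encoder is fallbacked to CV_8U.
```

View pics/b3.png

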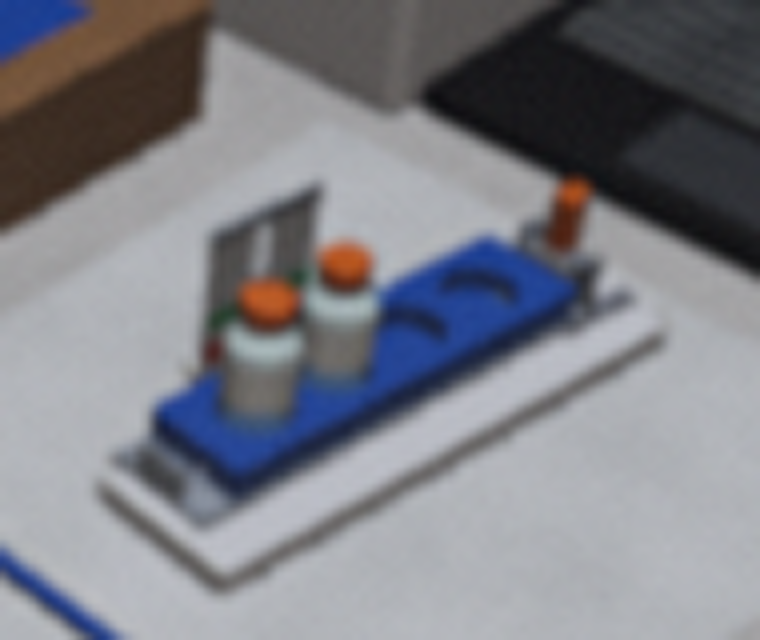

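View pics/tb3.png

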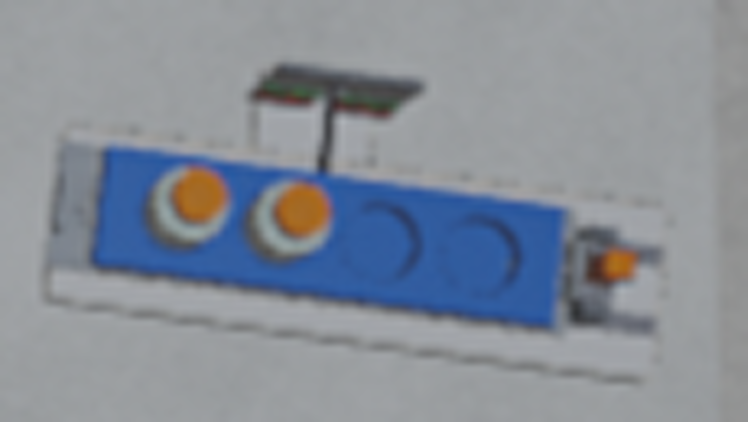

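View pics/b3full.png

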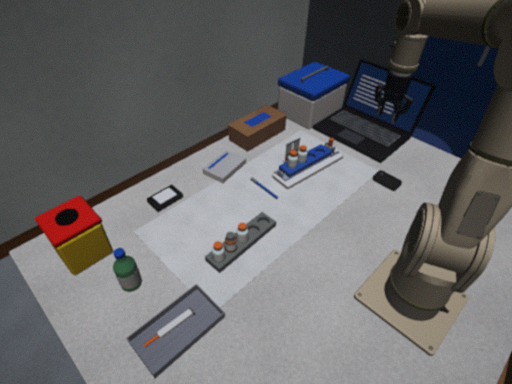

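```bash
python3 - <<'E'
from h import *
import pickle
p=pickle.load(open("top0.pkl","rb"))[1]
f=lambda x,y:((x+.5)/6.5-.5+305,(y+.5)/6.5-.5+165)
L=unproj(p,f(54.5,218.5),.018); R=unproj(p,f(656,297),.018)
print(L,R,np.linalg.norm(L-R)); O=(L+R)/2; u=(L-R)/np.linalg.norm(L-R); print("origin",O,u)
for nm,im in (("before",pickle.load(open("top0.pkl","rb"))[0]),("after",np.load("tb3.npy"))):
    d=(im[...,2]-im[...,0]); w=d.copy(); w[:,:392]=0; w[:195]=0; w[220:]=0; w[:,415:]=0; w[w<15]=0
    ys,xs=np.mgrid[:384,:512]; c=((w*xs).sum()/w.sum(),(w*ys).sum()/w.sum())
    X=unproj(p,c,.088); print(nm,c,X,"scale y",(X-O)[:2]@u[:2])
pl=unproj(p,f(338,85),.095); print("plate y",(pl-O)[:2]@u[:2])
E
```

```text
[ 0.57185164 -0.09148803  0.018     ] [ 0.54067888 -0.3964975   0.018     ] 0.30659829999310684
origin [ 0.55626526 -0.24399276  0.018     ] [0.10167295 0.99481788 0.        ]
before (np.float64(405.66876269710747), np.float64(206.15478378639838)) [ 0.54508372 -0.37566667  0.088     ] scale y -0.13212841774754508
after (np.float64(399.4222063037249), np.float64(205.29579751671443)) [ 0.54723628 -0.35596396  0.088     ] scale y -0.11230895575948889
plate y 0.032062953455292476
```

```bash
python3 - <<'E'
from h import *
import pickle
p=pickle.load(open("top0.pkl","rb"))[1]
f=lambda x,y:((x+.5)/6.5-.5+305,(y+.5)/6.5-.5+165)
yaw=-.1078; u=np.array([-np.sin(yaw),np.cos(yaw)])
im=pickle.load(open("top0.pkl","rb"))[0]; save("pics/plate0.png",im,170,195,338,378,18)
for nm,a,z in (("arm at plate",f(338,95),.067),("arm at block",f(329,165),.067),("top edge mid",f(351,76),.102),("block mid",None,0),("bolt0",(405.669,206.155),.089),("bolt1",(399.422,205.296),.089)):
    X=np.array([.5623,-.2237,0]) if a is None else unproj(p,a,z)
    print(nm,X.round(4),"s",round(X[:2]@u,4),"x",round(X[:2]@[u[1],-u[0]],4))
E
```

```text
arm at plate [ 0.6304 -0.2251  0.067 ] s -0.1559 x 0.651
arm at block [ 0.5954 -0.2207  0.067 ] s -0.1553 x 0.6156
top edge mid [ 0.6334 -0.2242  0.102 ] s -0.1547 x 0.6539
block mid [ 0.5623 -0.2237  0.    ] s -0.1619 x 0.5831
bolt0 [ 0.545  -0.3754  0.089 ] s -0.3145 x 0.5822
bolt1 [ 0.5471 -0.3557  0.089 ] s -0.2947 x 0.5822
```

View pics/plate0.png

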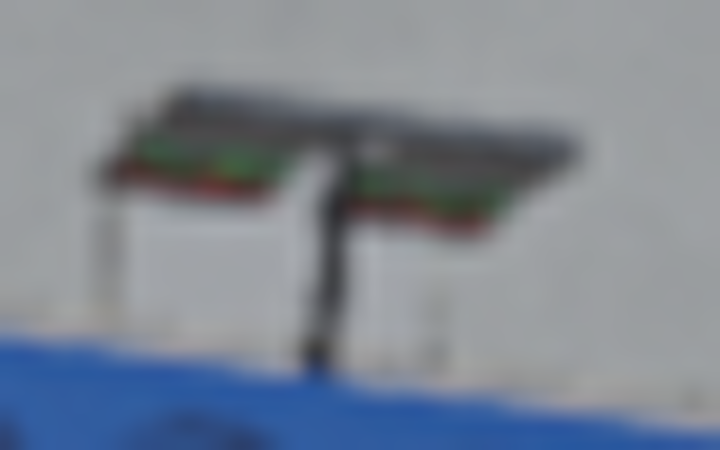

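```bash
python3 - <<'E'
from h import *
o=robot.get_obs(); print(o["time_s"],o["ee_pos"].round(3),o["qd"].round(3))
robot.job_done()
E
```

```text
29.6 [ 0.387 -0.426  0.294] [ 0.005 -0.002 -0.     0.002  0.001  0.001  0.003]
the job is handed in; nothing more can be done
```

I stood two orange-capped vials fully down in the block's two sockets farthest from the bolt. Then I slid the bolt home until it met its stop, moved the arm clear and handed the job in at 29.6 s.

**Pan reading:** With my hand off, the pan sits 16.25 mm lower in the image than at the start. The height at which each vial met its socket floor put the starting reading at about 7.6 to 7.9 mm. The final reading is therefore about 24 mm, inside the green band (20 to 31 mm). I worked this out from how far the block sank, because I did not read the pointer directly against its band; in the last views it was largely hidden behind the vials.

**Bolt:** It stopped solidly after about 20 mm of travel, holding against a 10 N push. The top camera places it at about 24.8 mm of slide with a few mm of uncertainty, which matches the 24 mm end stop. The reading did not change while I slid it.

**Failed or disagreeing checks:**
- The first vial initially landed on the socket rim and pressed the pan down about 10 mm, to a reading of about 18 mm, well short of red. A side nudge let it drop in.
- During that rim contact, a rougher estimate of the starting reading came out at 8.4 mm instead of 7.6 to 7.9 mm. The final reading would still be in the green band.

In the last picture, the two vials I did not need and the grey-capped vial were standing in the rack, and nothing else on the table looked moved.

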